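# Top up the specimen-case carrier and lock its bar with the ball-lock pin

### The job

Get the specimen-case carrier ready for transport: set the loose blue-lidded case down (do not drop it) squarely on the stack in the carrier, edges flush and lying the same way as the others, and swing the hold-down bar fully shut over it. Then take the ball-lock pin from its block and, with both its orange buttons squeezed in, slide it fully home through the sloping tab of the bar and the plate under it, and let go so that the buttons spring out and the balls lock behind the plate. Leave the mug, the spare objective and the computer mouse where they stand.

Things in the scene. Friction and masses are not known exactly. Their poses are not given: they have to be found in the camera images.
- carrier: Fixed grey metal carrier. Origin: on the worktop under the middle of the stack; z up, x runs from the sloping lock plate (-x end) to the hinge post (+x end). Base x -117 to +83, y +-44 mm, floor at z = 8 mm with 10 mm corner lugs. Two cases lie in it, long side along x, top at z = 72 mm. Hinge post x = 60 to 76, 122 mm high; lock plate's upper edge x = -63, z = 109 mm. Both sides are free
- case_low: Lowest case in the carrier, loose, 100 x 60 x 32 mm (x, y, z), grey with a blue lid. Origin: centre of its underside
- case_mid: Second case in the carrier, same kind, loose on top of case_low. Origin: centre of its underside; the next case's origin belongs 32 mm above it, x axes parallel (either way round)
- case_top: The loose closed specimen case on the worktop that is to go on the stack: 100 x 60 x 32 mm (x, y, z), 180 to 310 g, grey lower part, blue lid, blank white label. Origin: centre of its underside. Take it across its 60 mm width (its y)
- hold_bar (a joint): Angle of the steel hold-down bar about its hinge, rad: 0 = fully shut (level over the stack, on its stop); at the start about 1.75 to 1.95 (upright, leaning back); 2.1 = back stop. Friction keeps it where it is left near upright; below about 0.9 it sinks gently shut by its own weight. Moving it takes 1 to 2 N
- hold_bar_hinge (a point): Mid-width point on the bar's hinge axis (the carrier's y), 111.5 mm above the worktop, at carrier x = +68 mm. The bar is a strip 24 mm wide (along y), 6 mm thick, 132 mm from hinge to bend; shut, it runs from here towards carrier -x, upper face 114.5 mm above the worktop, the rubber pad under it 1.5 mm above the third case
- hold_bar_hole (a point): Centre of the 17 mm hole on the outer face of the bar's end tab (42 mm long, 44 mm wide along the carrier's y, 6 mm thick, bent down 30 degrees), 154 mm from the hinge. With the bar open it is near the top (about 0.25 m up), where the tab can be pinched across its 44 mm width from above. With the bar shut the tab lies on the lock plate, its hole over the plate's hole
- lock_plate: Sloping steel plate 46 x 50 x 6 mm, fixed to the carrier. Origin: centre of its 17 mm through hole, on the upper face; z: the hole's axis, out of the plate, tilted 30 degrees from vertical towards carrier -x; x: up the slope. 40 mm free behind. With the bar shut the tab (6 mm) lies on it and the pin's flange lands on the tab: a pin that is home has its origin 6 mm out along z, z axes parallel
- pin_block: Fixed grey block 60 x 110 x 38 mm (x, y, z) with two 24 mm parking holes right through it at y = -28 and +28 mm; the pin stands in the one at -28, the other is empty. Origin: centre of its underside
- pin: Ball-lock pin, 160 g, upright in the block, flange on the block's top. Origin: on its axis at the underside of the round flange (30 x 4 mm); z: shank to handle. Below: 13 mm shank, 33 mm long, nose tapered to 6 mm; balls at z = -18.5 mm reach 20.6 mm across (+-y) while the buttons are out. Above: black handle 22 x 26 mm (x, y) up to z = 54 mm with an orange button on its +y and -y face
- pin_grip (a point): Point on the pin's axis midway between the two orange buttons, 32 mm above the flange's underside (z = 70 mm at the start). Buttons: 16 mm along x, 22 mm high, centred at this height; 40 mm over both when out, 30 mm fully squeezed. Squeeze here along the pin's y; either way round about its axis fits the hole
- button_l (a joint): Travel of the pin's +y button, m: 0 = out (ball out, locked), 0.005 = fully squeezed (ball drawn in, pin slides freely). Spring: 3 N at the start, 8 N at the end of travel
- button_r (a joint): The same for the pin's -y button
- mug: White china mug with handle, 95 mm high, a bystander. Origin: centre of its underside
- objective: Black spare microscope objective, 60 mm wide, 48 mm high, a bystander. Origin: centre of its underside
- mouse_2: Black computer mouse, 112 x 57 x 33 mm, a bystander. Origin: centre of its underside

How it is judged:
By the outcome, as a careful person would: the job done as asked, in the order asked, and still so for the second after the job is handed in, with the robot touching nothing.
It also fails if it takes over 61 s, if anything falls off the work surface, if the arm or the gripper's body presses on something with over 40 N, if the wrist force passes 120 N, or if a joint passes its speed limit or range.

### The arm

A 6-joint arm with a two-finger parallel gripper is mounted at the origin on a cart in front of the work surface, level with it; the furniture and walls round the work are solid. World frame = base frame: x ahead of the robot, y to its left, z up, the work surface at z = 0. Lengths are in mm, angles in rad, forces in N, time in s.
With the tool pointing down it reaches from about 350 to 875 mm from the base axis. Payload 4.2 kg.
Tool frame: the origin (TCP) lies on the mounting face of the last link; the fingertips stand 173 mm ahead of it and the grasp point (between the pads) lies 155 mm ahead of it; z points along the fingers, y is the direction in which the jaws open and shut (so a half turn about z gives the same grasp; the last joint's range is limited). The gripper opens to 85 mm and grips with 20 to 120 N. Pads are 22 mm wide; open, the fingers measure 114 mm over their backs; the gripper's body (76 mm by 85 mm) begins 54 mm behind the grasp point. The pads swing forward as they close: fully open they stand 13 mm farther back than shut.
Start: joints at [1.504, 0.385, 0.008, 0, -1.194, -0.259], TCP at [200.009, 592.112, 404.712] pointing down, gripper open.
Joint ranges: [-3.14, 3.14], [-1.21, 2.06], [-1.07, 1.41], [-3.16, 2.05], [-2.99, -0.16], [-3.1, 3.1]. Speed limits (rad/s): [2.79, 2.79, 3.14, 3.14, 3.14, 3.14].

### API

Orientations are given as a unit quaternion [x, y, z, w].
In Python, from bench import arm gives the robot as it stands.
- The arm moves only by the shell command python3 -m jog 'ROWS' [OPENING]. ROWS is JSON, a list that holds one entry, the list of rows, each a list of 4 numbers: the shift along the tool's x, y, z in mm, then the turn about the tool's z in degrees. In form: [[[x, y, z, spin], ...]]. A call has exactly 5 rows; each row is the pose to reach, as a shift and turn from the pose measured when the call began, along the tool's axes at that moment; what a row does not reach only later rows make up. A row lasts 1/8 s, in which the tool goes at most 62.5 mm and 10.7 degrees, less where a joint would pass 70% of its speed; a pose out of reach is approached as far as the arm can. A call with a gripper value outside its range is refused whole. OPENING is the finger opening in mm, from 0 to 85.4, set as the call begins (- or left out, the last holds). The fingers move at their own pace and stop on an object; the grip force is fixed at half the most. Time passes only in rows, so rows that repeat a pose let the fingers close, or fill a call up. It gives the time, the measured TCP pose, the force and the opening at its end, in the units of the state.
- arm.read_state(): the state, without advancing time (a new reading comes with each control period).
- arm.get_image(name): name is "scene" or "side" or "wrist"; returns (picture, depth): 480x640x3 uint8, blue, green, red; 480x640 float32, mm along the optical axis (not along the pixel's ray), 0 where there is no reading.
- arm.camera_params(name): a dict with "mtx" (3x3 intrinsics, pixels), "k1" (the pictures are not rectified: a ray, as slopes to the right and down, at radius r is drawn at 1 + k1 r^2 times it, then the intrinsics apply), "R" (3x3) and "t" (3): a world point X has camera coordinates R X + t. Camera axes: x right, y down, z forward; pixel columns grow to the right and rows downward; lengths in mm; the calibration is good to about 2 mm. A picture is of the moment at which its call begins: read the wrist's pose just before it. camera_params takes no time and is no camera call; for the wrist camera it gives the pose at the moment of the call.
- arm.job_done(): hands the job in, once; it reports no verdict.
The state is a dict: "clock": time; "joints": joint angles; "joint_vel": joint speeds; "joint_efforts": joint torques, N m; "position": TCP position; "ee_rot": TCP orientation; "contact_force": force on the tool from outside, world axes, zero at the start; "wrist_torque": the same for the moment, N m; "gripper_width": finger opening in mm.
Only numpy, scipy, OpenCV 4.12 (cv2) and the standard library are available. Lean on these libraries where they do the work, as an engineer would, in place of code of your own. Each camera call takes 0.05 s, during which the arm holds its last target.

## Working session

There is one attempt and no reset: what is moved stays moved. The work goes in short steps, Python scripts to look and compute and a shell command to move; the robot and the scene stay as the last step left them, time stands still between calls to the robot, and variables do not carry over. Pictures are saved under pics/ and viewed, and the job is handed in when it is done.

```bash
ls; mkdir -p pics
cat > h.py <<'E'
import numpy as np, cv2
from bench import arm
from scipy.spatial.transform import Rotation as Rn
def cam(n):
    p=arm.camera_params(n); return {k:np.array(v) if k!='k1' else v for k,v in p.items()}
def ray(p,u,v):
    K=p['mtx']; xd=(u-K[0,2])/K[0,0]; yd=(v-K[1,2])/K[1,1]
    x,y=xd,yd
    for _ in range(20):
        s=1+p['k1']*(x*x+y*y); x,y=xd/s,yd/s
    return np.array([x,y,1.0])
def toplane(p,u,v,z):
    d=p['R'].T@ray(p,u,v); c=-p['R'].T@p['t']
    return c+d*(z-c[2])/d[2]
def todepth(p,u,v,dep):
    return p['R'].T@(ray(p,u,v)*dep-p['t'])
def proj(p,X):
    c=p['R']@np.array(X,float)+p['t']; x,y=c[:2]/c[2]; s=1+p['k1']*(x*x+y*y)
    return p['mtx'][0,0]*x*s+p['mtx'][0,2], p['mtx'][1,1]*y*s+p['mtx'][1,2]
def cloud(p,dep):
    K=p['mtx'];v,u=np.mgrid[0:480,0:640]; xd=(u-K[0,2])/K[0,0]; yd=(v-K[1,2])/K[1,1]; x,y=xd,yd
    for _ in range(10):
        s=1+p['k1']*(x*x+y*y); x,y=xd/s,yd/s
    P=np.stack([x*dep,y*dep,dep],-1)-p['t']
    return P@p['R']
def snap(n,name):
    p=cam(n); im,d=arm.get_image(n); cv2.imwrite(f'pics/{name}.png',im); np.savez(f'pics/{name}.npz',im=im,d=d,**p); return p,im,d
def load(name):
    z=np.load(f'pics/{name}.npz'); p={k:z[k] for k in('mtx','R','t')}; p['k1']=float(z['k1']); return p,z['im'],z['d']
E
python3 - <<'E'
from h import *
for n in('scene','side','wrist'):
    p,im,d=snap(n,n+'0'); print(n,-p['R'].T@p['t'],p['R'][2])
print(arm.read_state())
E
```

```text
pics
scene [-721.23767835  871.92007163 1085.47964093] [ 0.72685009 -0.41218759 -0.54935446]
side [-100.91176526 -826.43884367  905.25679478] [ 0.47761988  0.65979331 -0.58013105]
wrist [270.16880626 568.21858558 373.18315357] [-0.27409661  0.09049691 -0.95743478]
{'clock': 0.15, 'joints': array([ 1.50360554e+00,  3.85375304e-01,  6.88988288e-03, -3.15166063e-04,
       -1.19397671e+00, -2.58622906e-01]), 'joint_vel': array([-1.06814719e-03, -4.01963934e-03,  5.02463367e-03,  7.35671339e-04,
        1.91725728e-03,  2.92292649e-06]), 'joint_efforts': array([-2.96682483e-04, -3.92677045e+01,  1.88583881e+01,  4.18864086e+00,
       -3.40395331e-03, -2.56064290e-06]), 'position': array([199.9605699 , 591.98179685, 403.8613565 ]), 'ee_rot': array([ 9.86750221e-01, -1.62244529e-01, -6.62076275e-05,  8.43089285e-04]), 'contact_force': array([ 0.18122949, -1.23918806, -0.46189344]), 'wrist_torque': array([ 0.00242886, -0.02631862, -0.02170703]), 'gripper_width': 85.42540321578207}
```

View pics/scene0.png

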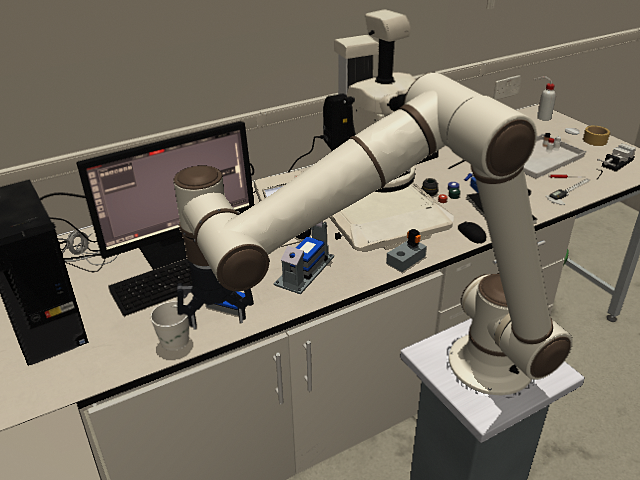

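View pics/side0.png

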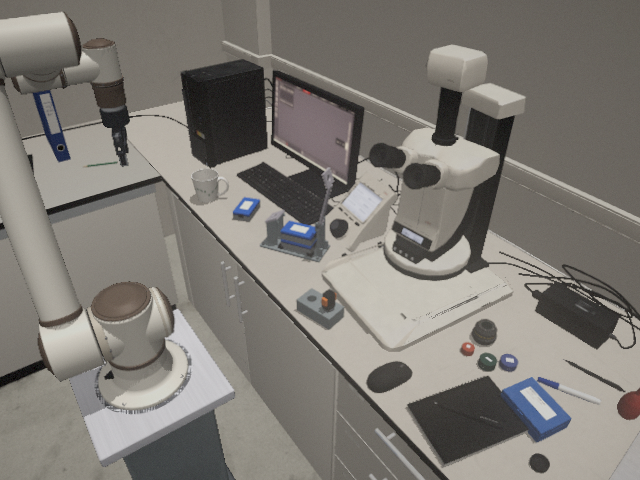

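View pics/wrist0.png

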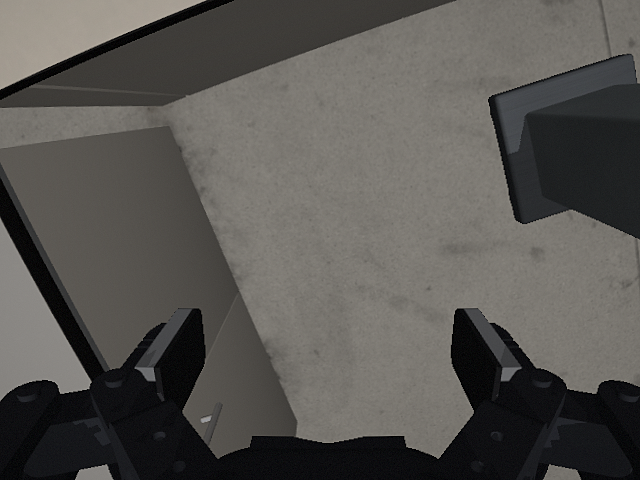

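Run:
```python
from h import *
p,im,d=load('side0')
c=im[150:350,180:420]; cv2.imwrite('pics/side0c.png',cv2.resize(c,None,fx=3.3,fy=3,interpolation=cv2.INTER_CUBIC))
for n in('side0','scene0'):
    p,im,d=load(n); P=cloud(p,d); print(n,(d>0).mean())
    hsv=cv2.cvtColor(im,cv2.COLOR_BGR2HSV)
    m=cv2.inRange(hsv,(100,130,60),(130,255,255))
    k,l,s,ce=cv2.connectedComponentsWithStats(m)
    for i in range(1,k):
        if s[i,4]>40:
            q=P[(l==i)&(d>0)]; print('blue',s[i],ce[i].round(),np.median(q,0).round(), np.percentile(q,2,0).round(),np.percentile(q,98,0).round())
    m=cv2.inRange(hsv,(5,180,120),(18,255,255))
    k,l,s,ce=cv2.connectedComponentsWithStats(m)
    for i in range(1,k):
        if s[i,4]>8:
            q=P[(l==i)&(d>0)]; print('orange',s[i],ce[i].round(),np.median(q,0).round())
p,im,d=load('side0')
P=cloud(p,d)
for u,v,nm in [(205,185,'mug'),(390,376,'mouse'),(485,330,'obj?'),(340,228,'dark'),(325,172,'bartop'),(315,300,'block'),(275,230,'plate')]:
    print(nm,P[v,u].round())
```

```text
side0 0.9960384114583334
blue [ 48 130  22  31 226] [ 59. 145.] [  97. 1246.   79.] [  76. 1236.   11.] [ 122. 1309.  123.]
blue [233 198  26  17 167] [246. 207.] [512. 444.  34.] [474. 409.  28.] [566. 495.  38.]
blue [281 222  34  16 225] [298. 230.] [549. 185.  74.] [514. 142.  68.] [591. 234.  78.]
scene0 0.99595703125
blue [296 237  28  25 255] [310. 247.] [555. 183.  71.] [509. 143.  64.] [601. 227.  76.]
blue [303 251  22  20  63] [314. 261.] [528. 189.  36.] [506. 141.  29.] [561. 228.  44.]
blue [219 301  19   8  66] [228. 305.] [484. 472.  28.] [175. 456.  23.] [505. 582. 306.]
orange [440 197   7   2   9] [443. 198.] [ 648. -380.   17.]
orange [416 235   4   3   9] [417. 236.] [ 434. -101.   81.]
mug [439. 589.  77.]
mouse [ 438. -348.   28.]
obj? [ 702. -392.   49.]
dark [661. 124.  72.]
bartop [592. 110. 287.]
block [448. -47.  24.]
plate [502. 236.  65.]
```

View pics/side0c.png

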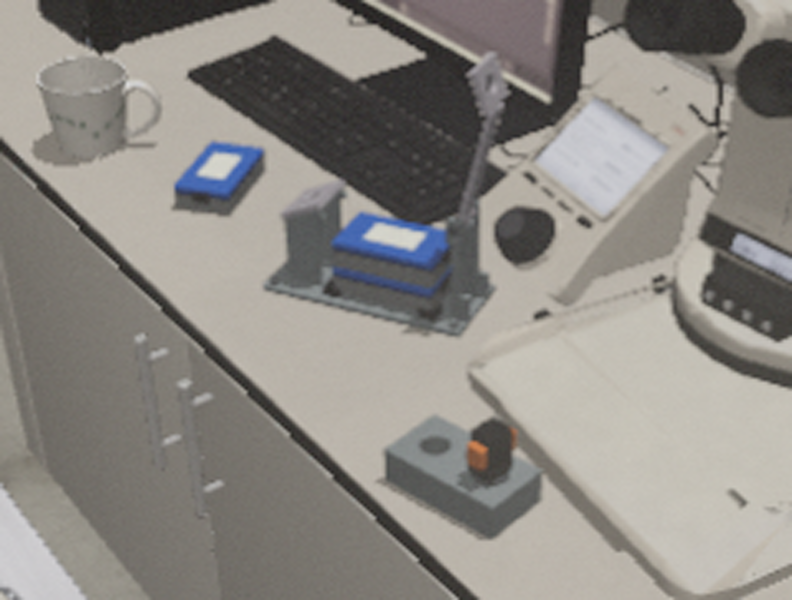

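```bash
cat >> h.py <<'E'
def plan(target,yaw=None):
    """world TCP target -> tool shift; yaw = desired world angle (deg) of jaw (tool y) axis mod 180"""
    s=arm.read_state(); R=Rn.from_quat(s['ee_rot']).as_matrix()
    dl=R.T@(np.array(target,float)-s['position'])
    out=list(dl.round(2))
    if yaw is not None:
        cur=np.degrees(np.arctan2(R[1,1],R[0,1]))
        e=(yaw-cur+90)%180-90
        out.append(round(-e,2))  # tool z down => spin sign flips
    print('shift',out,'TCP',s['position'].round(1),'clock',round(s['clock'],2),'j6',s['joints'][5].round(2))
def where():
    s=arm.read_state(); R=Rn.from_quat(s['ee_rot']).as_matrix()
    print('R',R.round(3).tolist()); print('pos',s['position'].round(1),'jaw yaw',np.degrees(np.arctan2(R[1,1],R[0,1])).round(2),'F',s['contact_force'].round(1),'w',round(s['gripper_width'],1),'t',round(s['clock'],2),'j',s['joints'].round(2))
E
python3 - <<'E'
from h import *
where(); plan([480,300,560]); print(cam('wrist')['mtx'],cam('side')['mtx'])
E
```

```text
R [[0.947, -0.32, -0.0], [-0.32, -0.947, -0.002], [0.0, 0.002, -1.0]]
pos [200.  592.  403.9] jaw yaw -108.67 F [ 0.2 -1.2 -0.5] w 85.4 t 0.15 j [ 1.5   0.39  0.01 -0.   -1.19 -0.26]
shift [np.float64(358.81), np.float64(187.21), np.float64(-155.77)] TCP [200.  592.  403.9] clock 0.15 j6 -0.26
[[427.36840063   0.         327.65311047]
 [  0.         427.36840063 235.52129704]
 [  0.           0.           1.        ]] [[493.35487295   0.         320.0197466 ]
 [  0.         493.35487295 236.88687879]
 [  0.           0.           1.        ]]
```

```bash
python3 -m jog '[[[40,20,-50,0],[90,45,-90,0],[140,75,-120,0],[190,105,-140,0],[240,130,-155,0]]]'
python3 - <<'E'
from h import *
plan([480,300,560])
E
```

```text
clock: 0.78
position: [381.5, 395.7, 558.2]
ee_rot: [0.987, -0.162, 0.0, 0.0]
contact_force: [1.2, 0.8, -1.5]
gripper_width: 85.4
shift [np.float64(123.88), np.float64(59.18), np.float64(-1.73)] TCP [381.5 395.7 558.2] clock 0.78 j6 0.15
```

```bash
python3 -m jog '[[[50,25,0,0],[95,50,0,0],[120,60,0,0],[120,60,0,0],[120,60,0,0]]]'
python3 - <<'E'
from h import *
where()
for n in('wrist','scene'):snap(n,n+'1')
E
```

```text
clock: 1.4
position: [475.9, 300.7, 558.0]
ee_rot: [0.987, -0.162, -0.0, 0.0]
contact_force: [-0.2, 0.8, 0.4]
gripper_width: 85.6
R [[0.948, -0.319, -0.001], [-0.319, -0.948, -0.001], [-0.0, 0.001, -1.0]]
pos [475.9 300.7 558. ] jaw yaw -108.63 F [-0.2  0.8  0.4] w 85.6 t 1.4 j [ 0.85  0.21  0.14  0.   -1.5   0.39]
```

View pics/wrist1.png

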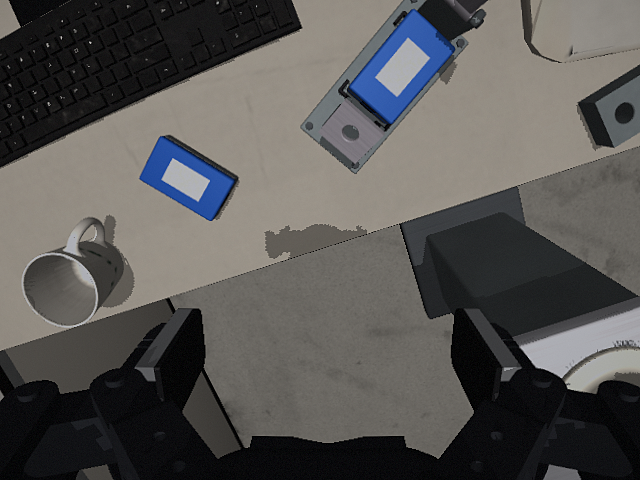

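```bash
cat >> h.py <<'E'
def bluerects(p,im,zs,box=None):
    hsv=cv2.cvtColor(im,cv2.COLOR_BGR2HSV)
    m=cv2.inRange(hsv,(100,130,60),(130,255,255))
    m=cv2.morphologyEx(m,cv2.MORPH_OPEN,np.ones((3,3)))
    cs,_=cv2.findContours(m,cv2.RETR_EXTERNAL,cv2.CHAIN_APPROX_NONE); out=[]
    for c in cs:
        if cv2.contourArea(c)<1000: continue
        for z in zs:
            W=np.array([toplane(p,u,v,z)[:2] for u,v in c[:,0]],np.float32)
            r=cv2.minAreaRect(W); (cx,cy),(w,h),a=r
            if w<h: a+=90; w,h=h,w
            M=c[:,0].mean(0).round()
            print('px',M,'z',z,'c',round(cx,1),round(cy,1),'dim',round(w,1),round(h,1),'long axis',round((a+90)%180-90,2))
E
python3 - <<'E'
from h import *
p,im,d=load('wrist1'); bluerects(p,im,[32,72])
P=cloud(p,d)
for u,v in[(188,177),(402,68),(340,140),(360,120)]: print(P[v,u].round(1))
for z in (98,):print('hole',toplane(p,350,132,85),P[125:140:3,345:356:3,2].round())
cv2.imwrite('pics/w1c.png',cv2.resize(im[0:200,280:520],None,fx=3.3,fy=3,interpolation=cv2.INTER_CUBIC))
E
```

```text
px [186. 178.] z 32 c 523.0 459.7 dim 99.0 60.0 long axis 39.13
px [186. 178.] z 72 c 524.9 445.0 dim 91.0 55.1 long axis 39.13
px [401.  67.] z 32 c 561.0 185.7 dim 108.2 64.9 long axis -58.18
px [401.  67.] z 72 c 559.8 193.1 dim 99.5 59.7 long axis -58.18
[524.5 456.6  32.4]
[559.  193.3  72.8]
[512.  275.   90.6]
[525.1 251.1 107.4]
hole [515.89362453 262.90043338  85.        ] [[ 99. 100. 103. 103.]
 [  9.   9.   9.   9.]
 [  8.   8.   9.   8.]
 [  8.   9.   8.   8.]
 [ 90.  88.   9.   9.]]
```

View pics/w1c.png

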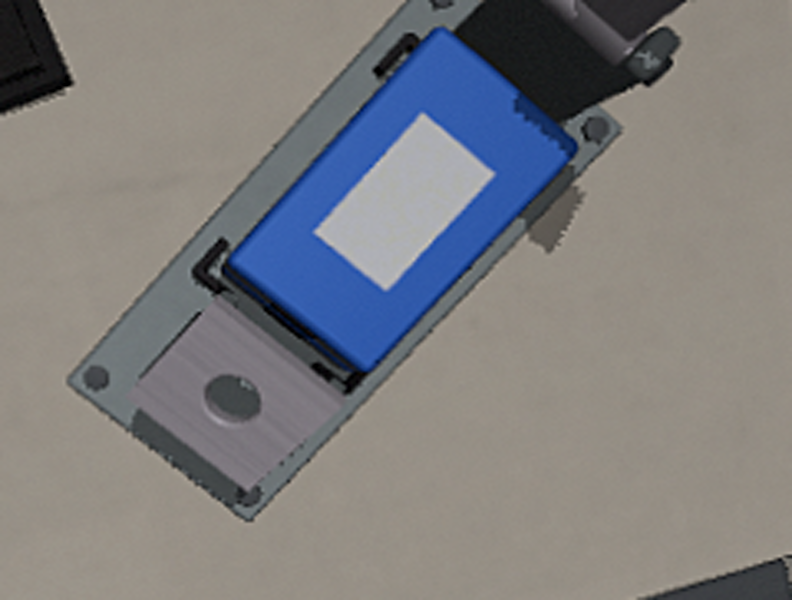

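Run:
```python
from h import *
p,im,d=load('wrist1'); print(toplane(p,88,228,60),toplane(p,65,290,95))
plan([523,459.7,260],129.1)
```

```text
[510.07109131 583.45702848  60.        ] [456.25240255 622.01310702  95.        ]
shift [np.float64(-5.41), np.float64(-165.64), np.float64(298.1), np.float64(-57.66)] TCP [475.5 301.1 558.2] clock 1.5 j6 0.39
```

```bash
python3 -m jog '[[[-1,-30,50,-10],[-2,-60,100,-20],[-3,-90,150,-30],[-4,-120,200,-40],[-5,-150,245,-50]]]'
python3 - <<'E'
from h import *
plan([523,459.7,260],129.1)
E
```

```text
clock: 2.12
position: [517.6, 446.5, 311.3]
ee_rot: [0.962, 0.275, -0.0, 0.0]
contact_force: [0.2, 0.3, 0.2]
gripper_width: 85.6
shift [np.float64(11.61), np.float64(-8.37), np.float64(51.28), np.float64(-7.22)] TCP [517.6 446.5 311.3] clock 2.12 j6 1.18
```

```bash
python3 -m jog '[[[11.6,-8.4,40,-7.2],[11.6,-8.4,40,-7.2],[11.6,-8.4,40,-7.2],[11.6,-8.4,40,-7.2],[11.6,-8.4,40,-7.2]]]'
python3 - <<'E'
from h import *
where(); plan([523,459.7,174],129.1); snap('wrist','wrist2')
E
```

```text
clock: 2.75
position: [523.1, 459.5, 273.5]
ee_rot: [0.943, 0.334, 0.001, -0.001]
contact_force: [0.3, 0.2, 0.3]
gripper_width: 85.4
R [[0.777, 0.63, 0.002], [0.63, -0.777, 0.002], [0.002, -0.0, -1.0]]
pos [523.1 459.5 273.5] jaw yaw -50.96 F [0.3 0.2 0.3] w 85.4 t 2.75 j [ 0.95  0.61  0.04  0.   -1.    1.3 ]
shift [np.float64(-0.17), np.float64(-0.13), np.float64(99.54), np.float64(-0.06)] TCP [523.1 459.5 273.5] clock 2.75 j6 1.3
```

View pics/wrist2.png

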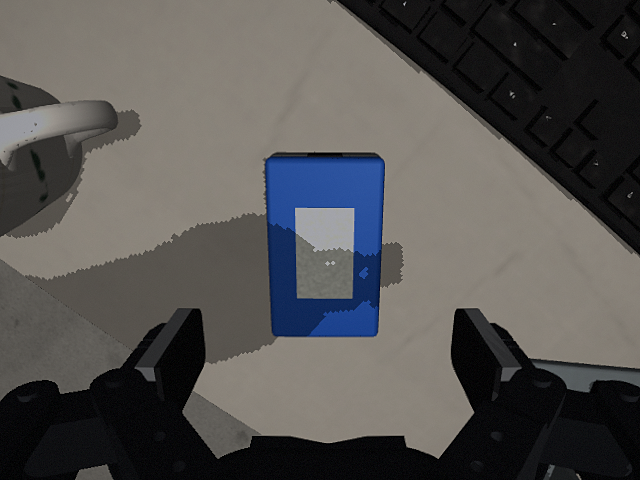

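Run:
```python
from h import *
p,im,d=load('wrist2')
hsv=cv2.cvtColor(im,cv2.COLOR_BGR2HSV)
m=cv2.inRange(hsv,(100,100,30),(130,255,255)); m=cv2.morphologyEx(m,cv2.MORPH_CLOSE,np.ones((5,5)))
c=max(cv2.findContours(m,cv2.RETR_EXTERNAL,cv2.CHAIN_APPROX_NONE)[0],key=cv2.contourArea)
print(cv2.boundingRect(c))
W=np.array([toplane(p,u,v,32)[:2] for u,v in c[:,0]],np.float32); print(cv2.minAreaRect(W))
```

```text
(265, 156, 120, 181)
((523.7584228515625, 461.7326965332031), (99.31242370605469, 59.034217834472656), 38.949527740478516)
```

```bash
python3 -m jog '[[[1.5,-0.7,35,0],[1.5,-0.7,65,0],[1.5,-0.7,88,0],[1.5,-0.7,99,0],[1.5,-0.7,99,0]]]'; python3 -m jog '[[[0,0,0,0],[0,0,0,0],[0,0,0,0],[0,0,0,0],[0,0,0,0]]]' 45
```

```text
clock: 3.42
position: [523.9, 461.0, 173.9]
ee_rot: [0.943, 0.334, 0.0, -0.0]
contact_force: [0.5, -0.3, 0.3]
gripper_width: 85.7
clock: 4.05
position: [524.3, 461.6, 175.8]
ee_rot: [0.942, 0.334, 0.002, -0.001]
contact_force: [-0.7, 0.6, 5.6]
gripper_width: 59.1
```

```bash
python3 -m jog '[[[0,0,-20,0],[0,0,-60,0],[0,0,-100,10],[0,0,-140,20],[0,0,-170,30]]]'
python3 - <<'E'
from h import *
where(); plan([559.8,193.1,345],31.82)
E
```

```text
clock: 4.68
position: [523.7, 460.7, 348.7]
ee_rot: [0.997, 0.076, 0.002, -0.002]
contact_force: [0.4, 0.6, -2.3]
gripper_width: 58.8
R [[0.988, 0.152, 0.004], [0.152, -0.988, 0.004], [0.005, -0.004, -1.0]]
pos [523.7 460.7 348.7] jaw yaw -81.28 F [ 0.4  0.6 -2.3] w 58.8 t 4.67 j [ 0.95  0.54  0.13  0.   -1.15  0.77]
shift [np.float64(-4.86), np.float64(269.99), np.float64(2.62), np.float64(66.9)] TCP [523.7 460.7 348.7] clock 4.67 j6 0.77
```

```bash
python3 -m jog '[[[-1,45,2,10],[-2,95,2,20],[-3,145,2,30],[-4,190,2,40],[-4,225,2,50]]]'
python3 - <<'E'
from h import *
plan([559.8,193.1,345],31.82)
E
```

```text
clock: 5.3
position: [553.5, 235.5, 346.5]
ee_rot: [0.935, -0.356, 0.001, -0.003]
contact_force: [0.8, -0.3, -1.5]
gripper_width: 59.2
shift [np.float64(32.88), np.float64(27.46), np.float64(1.36), np.float64(16.52)] TCP [553.5 235.5 346.5] clock 5.3 j6 0.17
```

```bash
python3 -m jog '[[[15,14,1,8],[28,24,1,15],[32.9,27.5,1,16.5],[32.9,27.5,1,16.5],[32.9,27.5,1,16.5]]]'
python3 - <<'E'
from h import *
where(); plan([559.8,193.1,345],31.82)
for n in('wrist','scene','side'):snap(n,n+'3')
p,im,d=load('side3');cv2.imwrite('pics/s3c.png',cv2.resize(im[80:280,200:440],None,fx=3.3,fy=3,interpolation=cv2.INTER_CUBIC))
E
```

```text
clock: 5.92
position: [559.7, 193.6, 345.4]
ee_rot: [0.874, -0.485, 0.001, -0.003]
contact_force: [0.6, 0.2, -1.8]
gripper_width: 58.9
R [[0.529, -0.849, 0.004], [-0.849, -0.529, 0.005], [-0.002, -0.006, -1.0]]
pos [559.7 193.6 345.4] jaw yaw -148.07 F [ 0.6  0.2 -1.8] w 58.9 t 5.92 j [ 0.61  0.38 -0.16 -0.   -1.03 -0.05]
shift [np.float64(0.5), np.float64(0.18), np.float64(0.43), np.float64(0.11)] TCP [559.7 193.6 345.4] clock 5.92 j6 -0.05
```

View pics/wrist3.png

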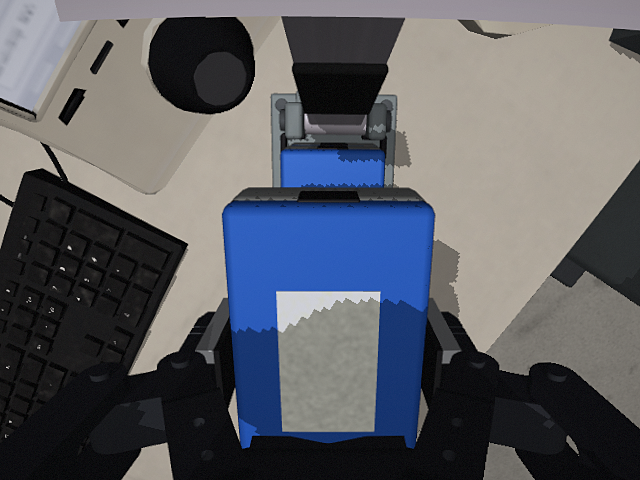

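View pics/s3c.png

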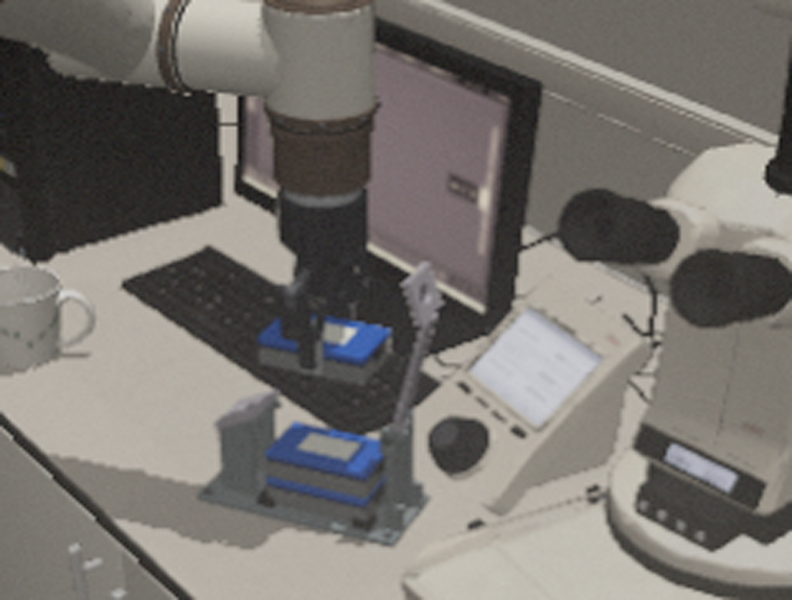

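View pics/scene3.png

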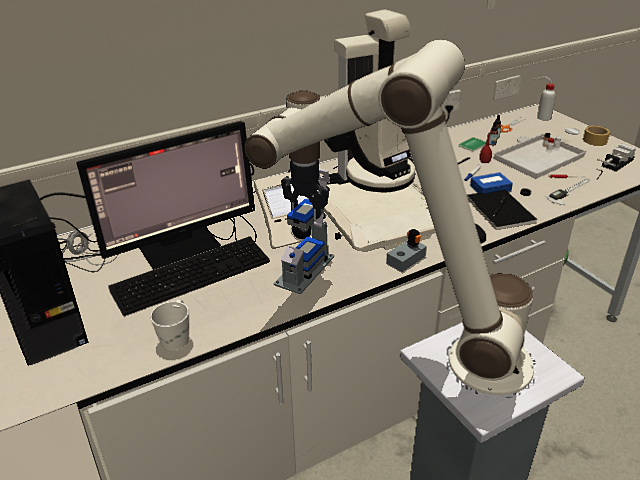

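Run:
```python
from h import *
p,im,d=load('wrist3'); P=cloud(p,d)
s=arm.read_state(); R=np.array([[0.529,-.849],[-.849,-.529]]) # tool x,y cols
o=np.array([559.7,193.6])
hsv=cv2.cvtColor(im,cv2.COLOR_BGR2HSV)
m=cv2.inRange(hsv,(100,130,40),(130,255,255))>0
for c in (300,330,360): 
    col=np.where(m[:,c])[0]; br=np.where(np.diff(col)>1)[0]; print(c,'runs',[(int(a[0]),int(a[-1])) for a in np.split(col,br+1) if len(a)>3])
for r in (160,170,180,215,240,270,290):
    row=np.where(m[r])[0]; print(r,row.min(),row.max(), 'depth z mid', np.median(P[r,310:350,2]).round(1))
zt=np.median(P[230:280,260:400,2]); print('held top z',zt)
for nm,pts,z in [('heldfront',[(240,206),(330,206),(420,206)],zt),('heldside',[(223,230),(434,230),(227,290),(430,290)],zt),('mid front',[(290,149),(330,149),(375,149)],72),('midside',[(281,170),(385,170)],72)]:
    for u,v in pts:
        w=toplane(p,u,v,z); print(nm,(u,v),w.round(1),'tool xy',(R.T@(w[:2]-o)).round(1))
cv2.imwrite('pics/w3c.png',cv2.resize(im[80:300,210:450],None,fx=3.3,fy=2.7,interpolation=cv2.INTER_CUBIC))
```

```text
300 runs [(149, 186), (202, 290), (432, 438)]
330 runs [(149, 187), (202, 290), (432, 442)]
360 runs [(149, 187), (201, 290), (432, 437)]
160 281 384 depth z mid 72.1
170 281 384 depth z mid 72.3
180 281 383 depth z mid 72.1
215 222 434 depth z mid 201.3
240 224 432 depth z mid 201.5
270 226 430 depth z mid 201.8
290 228 428 depth z mid 201.7
held top z 201.62763867902834
heldfront (240, 206) [606.3 166.2 201.6] tool xy [ 47.9 -25. ]
heldfront (330, 206) [585.5 153.2 201.6] tool xy [47.9 -0.5]
heldfront (420, 206) [564.8 140.2 201.6] tool xy [48.  23.9]
heldside (223, 230) [607.  174.7 201.6] tool xy [ 41.1 -30.2]
heldside (434, 230) [557.5 143.7 201.6] tool xy [41.2 28.3]
heldside (227, 290) [597.6 190.1 201.6] tool xy [ 23.  -30.3]
heldside (430, 290) [547.8 158.9 201.6] tool xy [23.2 28.5]
mid front (290, 149) [606.2 162.6  72. ] tool xy [ 50.9 -23.1]
mid front (330, 149) [587.1 150.7  72. ] tool xy [50.9 -0.6]
mid front (375, 149) [565.7 137.3  72. ] tool xy [51.  24.7]
midside (281, 170) [604.5 175.5  72. ] tool xy [ 39.1 -28.5]
midside (385, 170) [554.4 144.1  72. ] tool xy [39.2 30.7]
```

View pics/w3c.png

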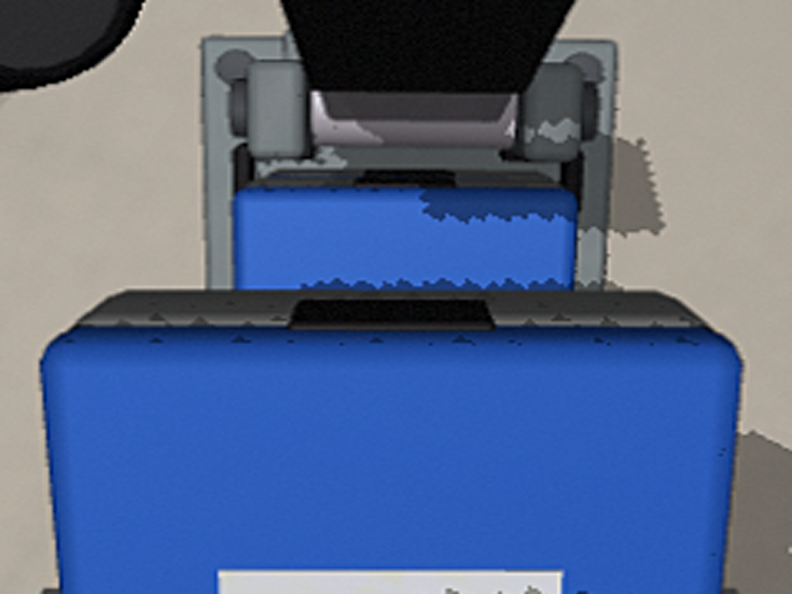

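Run:
```python
from h import *
p,im,d=load('wrist3')
R=np.array([[0.529,-.849],[-.849,-.529]]);o=np.array([559.7,193.6])
for h in (0,4,8,12):
    print(h,[(R.T@(toplane(p,330,v,z-h)[:2]-o))[0].round(2) for v,z in((202,201.6),(206,201.6),(149,72),(150.5,72))])
plan([559.7+.529*2-.849*1.5,193.6-.849*2-.529*1.5,255],31.82)
```

```text
0 [np.float64(49.04), np.float64(47.93), np.float64(50.93), np.float64(50.1)]
4 [np.float64(48.16), np.float64(47.02), np.float64(50.56), np.float64(49.71)]
8 [np.float64(47.28), np.float64(46.1), np.float64(50.18), np.float64(49.31)]
12 [np.float64(46.4), np.float64(45.18), np.float64(49.8), np.float64(48.92)]
shift [np.float64(2.2), np.float64(1.99), np.float64(90.26), np.float64(0.09)] TCP [559.7 193.6 345.3] clock 6.08 j6 -0.05
```

```bash
python3 -m jog '[[[2.2,2,30,0],[2.2,2,60,0],[2.2,2,80,0],[2.2,2,88,0],[2.2,2,90,0]]]'
python3 - <<'E'
from h import *
where()
for n in('wrist','side','scene'):snap(n,n+'4')
p,im,d=load('wrist4');cv2.imwrite('pics/w4c.png',cv2.resize(im[0:240,160:480],None,fx=2.5,fy=2.5,interpolation=cv2.INTER_CUBIC))
p,im,d=load('side4');a=cv2.resize(im[190:270,240:340],None,fx=4,fy=5,interpolation=cv2.INTER_CUBIC)
p,im,d=load('scene4');b=cv2.resize(im[210:290,265:365],None,fx=4,fy=5,interpolation=cv2.INTER_CUBIC)
cv2.imwrite('pics/ss4.png',np.hstack([a,b]))
E
```

```text
clock: 6.7
position: [559.6, 191.4, 255.2]
ee_rot: [0.874, -0.485, 0.001, -0.003]
contact_force: [0.5, 0.2, -2.4]
gripper_width: 59.2
R [[0.529, -0.849, 0.004], [-0.849, -0.529, 0.004], [-0.002, -0.005, -1.0]]
pos [559.6 191.4 255.2] jaw yaw -148.05 F [ 0.5  0.2 -2.4] w 59.2 t 6.7 j [ 0.6   0.47 -0.27 -0.   -0.83 -0.04]
```

View pics/w4c.png

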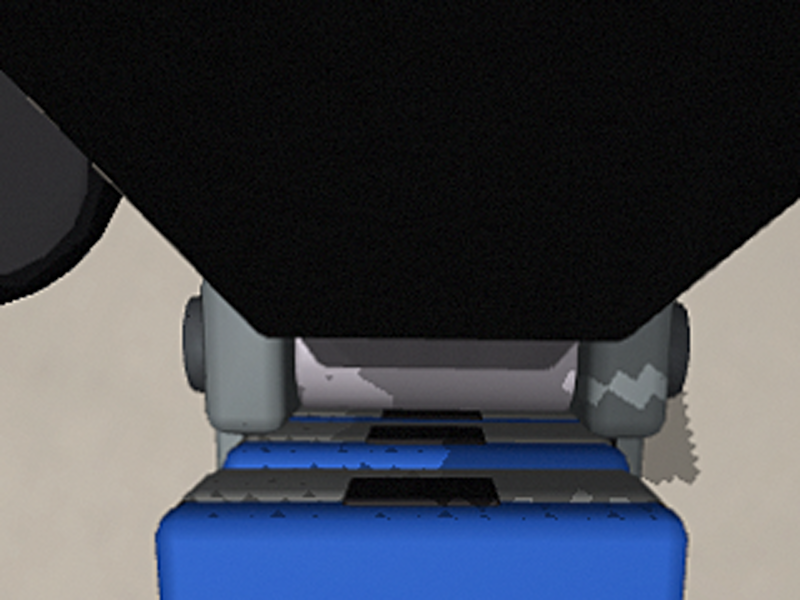

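View pics/ss4.png

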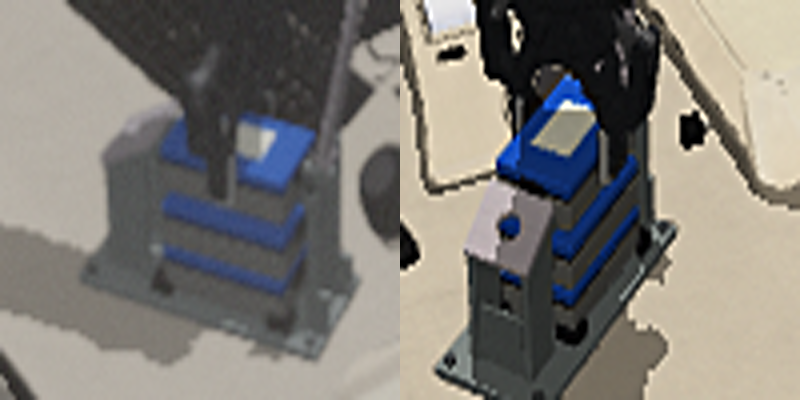

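Run:
```python
from h import *
p,im,d=load('wrist4'); P=cloud(p,d)
R=np.array([[0.529,-.849],[-.849,-.529]]);o=np.array([559.6,191.4])
hsv=cv2.cvtColor(im,cv2.COLOR_BGR2HSV)
m=cv2.inRange(hsv,(100,130,30),(130,255,255))>0
for c in (270,290,310,340,370,390):
    col=np.where(m[:240,c])[0]; print(c,[(int(a[0]),int(a[-1])) for a in np.split(col,np.where(np.diff(col)>1)[0]+1) if len(a)])
for r in (182,184,186,212,220,235):
    row=np.where(m[r])[0]; print(r,row.min(),row.max())
print('tops',np.median(P[225:260,250:400,2]),np.median(P[182:186,270:400,2]))
f=lambda u,v,z:(R.T@(toplane(p,u,v,z)[:2]-o)).round(2)
for h in(0,6,10):print(h,f(330,201,111.4-h),f(330,178,72-h),f(330,167.5,40-h))
for r,z in((184,72),(186,72),(220,111.4),(235,111.4)):
    row=np.where(m[r])[0]; print(r,f(row.min(),r,z),f(row.max(),r,z))
```

```text
270 [(177, 187), (201, 239)]
290 [(167, 168), (177, 186), (201, 239)]
310 [(167, 168), (178, 187), (202, 239)]
340 [(168, 168), (178, 187), (202, 239)]
370 [(168, 168), (177, 187), (201, 239)]
390 [(168, 168), (177, 187), (201, 239)]
182 251 409
184 250 409
186 249 410
212 223 433
220 223 433
235 224 432
tops 111.40843347034644 71.58394836235667
0 [49.36 -0.54] [49.23 -0.55] [48.61 -0.55]
6 [48.06 -0.54] [48.26 -0.55] [47.79 -0.55]
10 [47.19 -0.54] [47.61 -0.54] [47.24 -0.55]
184 [ 47.05 -29.47] [47.16 27.98]
186 [ 46.32 -29.87] [46.43 28.38]
220 [ 44.01 -29.99] [44.14 27.77]
235 [ 39.69 -30.01] [39.84 27.8 ]
```

```bash
python3 -m jog '[[[0,0.3,2,0],[0,0.3,4,0],[0,0.3,5.5,0],[0,0.3,6.6,0],[0,0.3,7.2,0]]]'; python3 -m jog '[[[0,0,0.3,0],[0,0,0.6,0],[0,0,0.8,0],[0,0,0.8,0],[0,0,0.8,0]]]'
```

```text
clock: 7.48
position: [559.6, 191.3, 248.8]
ee_rot: [0.874, -0.485, 0.001, -0.003]
contact_force: [0.4, 0.5, -2.1]
gripper_width: 58.6
clock: 8.1
position: [559.6, 191.3, 248.1]
ee_rot: [0.874, -0.485, 0.001, -0.003]
contact_force: [-0.6, 0.4, -0.2]
gripper_width: 58.8
```

```bash
python3 -m jog '[[[0,0,0.4,0],[0,0,0.5,0],[0,0,0.5,0],[0,0,0.5,0],[0,0,0.5,0]]]'; python3 -m jog '[[[0,0,0,0],[0,0,0,0],[0,0,0,0],[0,0,0,0],[0,0,0,0]]]' 75;  python3 - <<'E'
from h import *
where()
snap('wrist','wrist5')
p,im,d=load('wrist5');cv2.imwrite('pics/w5c.png',cv2.resize(im[120:360,160:480],None,fx=2.5,fy=2.5,interpolation=cv2.INTER_CUBIC))
E
```

```text
clock: 8.72
position: [559.5, 191.3, 248.0]
ee_rot: [0.874, -0.485, 0.001, -0.003]
contact_force: [-2.5, 0.4, 4.8]
gripper_width: 58.8
clock: 9.35
position: [559.6, 191.3, 247.9]
ee_rot: [0.874, -0.485, 0.001, -0.003]
contact_force: [-0.0, 0.4, -0.1]
gripper_width: 75.2
R [[0.529, -0.849, 0.005], [-0.849, -0.529, 0.005], [-0.002, -0.007, -1.0]]
pos [559.6 191.3 247.9] jaw yaw -148.06 F [-0.   0.4 -0.1] w 75.2 t 9.35 j [ 0.6   0.48 -0.27 -0.   -0.81 -0.04]
```

View pics/w5c.png

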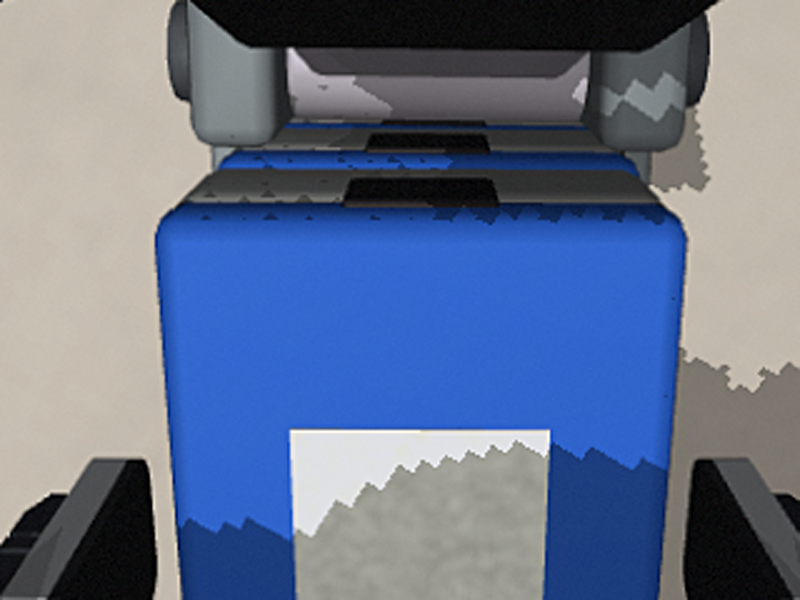

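```bash
python3 -m jog '[[[0,0,-20,0],[0,0,-70,0],[0,0,-130,0],[0,0,-190,0],[20,0,-240,0]]]' 85
python3 - <<'E'
from h import *
p,im,d=snap('wrist','wrist6'); where()
bluerects(p,im,[104])
P=load('side4'); P=cloud(P[0],P[2])
print(P[155,390],P[150,380])
E
```

```text
clock: 10.02
position: [568.3, 173.4, 491.0]
ee_rot: [0.875, -0.484, 0.002, -0.005]
contact_force: [1.7, -0.2, -0.8]
gripper_width: 84.7
R [[0.529, -0.848, 0.021], [-0.848, -0.529, 0.009], [0.003, -0.022, -1.0]]
pos [569.9 171.3 498.8] jaw yaw -148.03 F [ 1.7 -0.   6.8] w 85.3 t 10.07 j [ 0.56  0.28  0.09  0.   -1.36 -0.01]
px [328. 218.] z 104 c 560.2 192.8 dim 99.1 59.3 long axis -57.88
[ 555.56032343 -163.25388178  456.27880352] [ 563.03307718 -124.45489266  450.32163154]
```

View pics/wrist6.png

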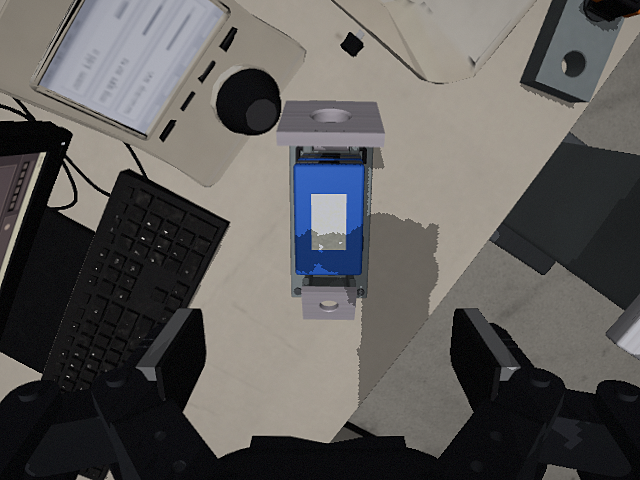

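Run:
```python
from h import *
p,im,d=load('wrist6'); P=cloud(p,d)
ax=np.array([0.5303,-0.8478]);ay=np.array([0.8478,0.5303]); o=np.array([559.8,193.0])
def C(X): return np.array([ (X[:2]-o)@ax,(X[:2]-o)@ay,X[2]]).round(1)
for u,v in[(290,103),(330,103),(375,103),(300,115),(360,115),(290,128),(375,128),(300,134),(330,140),(360,134),(330,150)]:
    print((u,v),C(P[v,u]))
z=P[...,2]; m=(z>200)&(z<330); m[200:]=False
q=P[m]; q2=np.array([C(x) for x in q]); print(len(q),np.percentile(q2,[1,50,99],axis=0))
print('hole plate',C(toplane(p,330,304,97.5)))
```

```text
(290, 103) [ 96.9  17.5 249.6]
(330, 103) [ 96.9  -1.5 247.7]
(375, 103) [ 97.  -23.1 246.9]
(300, 115) [ 91.6  11.8 263.1]
(360, 115) [ 91.6 -15.  262.8]
(290, 128) [ 86.7  14.7 280.5]
(375, 128) [ 86.6 -20.4 278.5]
(300, 134) [ 84.5  10.4 284.3]
(330, 140) [ 82.   -1.7 283. ]
(360, 134) [ 84.4 -13.9 282.7]
(330, 150) [ 61.7  -1.  114.7]
4596 [[ 79.9  -23.4  244.7 ]
 [ 88.05  -1.7  275.2 ]
 [ 97.9   19.8  284.8 ]]
hole plate [-81.8  -1.2  97.5]
```

```bash
python3 - <<'E'
from h import *
plan([605,117.4,500],31.9)
E
python3 -m jog '[[[30,0,0,0],[55,2,0,0],[65,2,0,0],[65,2,0,0],[65,2,0,0]]]'
python3 - <<'E'
from h import *
plan([605,117.4,422],31.9);where(); p,im,d=snap('wrist','wrist7')
E
```

```text
shift [np.float64(64.29), np.float64(-1.23), np.float64(-0.96), np.float64(0.07)] TCP [569.9 171.3 498.8] clock 10.07 j6 -0.01
clock: 10.7
position: [602.4, 115.7, 498.7]
ee_rot: [0.875, -0.485, 0.007, -0.009]
contact_force: [0.1, 0.7, 0.5]
gripper_width: 85.1
shift [np.float64(-0.37), np.float64(-1.41), np.float64(76.7), np.float64(0.1)] TCP [602.4 115.7 498.7] clock 10.7 j6 0.1
R [[0.53, -0.848, 0.02], [-0.848, -0.53, 0.009], [0.003, -0.022, -1.0]]
pos [602.4 115.7 498.7] jaw yaw -148.0 F [0.1 0.7 0.5] w 85.1 t 10.7 j [ 0.45  0.31  0.13  0.   -1.37  0.1 ]
```

View pics/wrist7.png

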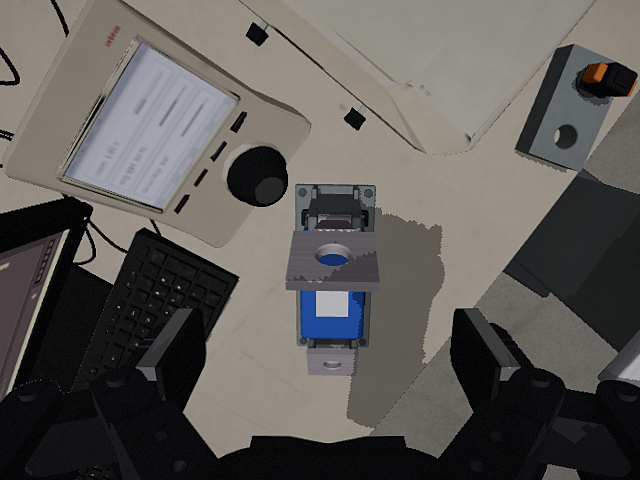

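Run:
```python
from h import *
p,im,d=load('wrist7'); P=cloud(p,d)
s=arm.read_state(); R=Rn.from_quat(s['ee_rot']).as_matrix()
z=P[...,2]; m=(z>235)&(z<300); m[:200]=False; m[300:]=False; m[:,:270]=False; m[:,400:]=False
q=(P[m]-s['position'])@R; print(len(q),np.percentile(q,[1,50,99],axis=0).round(1)); print(np.percentile(P[m],[1,50,99],axis=0).round(1))
for r in (236,262,285):
    c=np.where(m[r])[0]; print(r,c.min(),c.max(),((P[r,c[[1,-2]]]-s['position'])@R).round(1).tolist())
```

```text
5150 [[ -9.  -19.5 214.1]
 [  0.5   2.2 228.3]
 [  9.1  23.6 259.3]]
[[585.2 100.2 239.5]
 [605.8 116.  270.5]
 [626.2 132.4 284.6]]
236 292 373 [[7.6, -18.9, 249.9], [7.6, 23.5, 250.0]]
262 288 376 [[1.5, -19.1, 226.5], [1.0, 23.0, 227.9]]
285 285 378 [[-6.4, -19.9, 216.6], [-5.6, 22.8, 214.8]]
```

```bash
python3 -m jog '[[[0,2.5,25,0],[0,2.5,50,0],[0,2.5,68,0],[0,2.5,76,0],[0,2.5,76,0]]]'; python3 -m jog '[[[0,0,0,0],[0,0,0,0],[0,0,0,0],[0,0,0,0],[0,0,0,0]]]' 60
```

```text
clock: 11.38
position: [601.8, 115.5, 422.6]
ee_rot: [0.875, -0.484, 0.007, -0.009]
contact_force: [-0.1, 0.2, 0.8]
gripper_width: 85.5
clock: 12.0
position: [601.8, 115.5, 422.6]
ee_rot: [0.875, -0.484, 0.007, -0.009]
contact_force: [0.0, -0.2, 0.2]
gripper_width: 60.2
```

```bash
python3 -m jog '[[[0,0,0,0],[0,0,0,0],[0,0,0,0],[0,0,0,0],[0,0,0,0]]]' 40;python3 - <<'E'
from h import *
where(); p,im,d=snap('wrist','wrist8')
E
```

```text
clock: 12.62
position: [601.8, 115.4, 423.0]
ee_rot: [0.875, -0.484, 0.007, -0.009]
contact_force: [1.5, -0.3, 4.1]
gripper_width: 43.0
R [[0.531, -0.847, 0.02], [-0.848, -0.53, 0.008], [0.004, -0.022, -1.0]]
pos [601.8 115.4 423. ] jaw yaw -147.95 F [ 1.5 -0.3  4.1] w 43.0 t 12.62 j [ 0.45  0.35 -0.    0.   -1.2   0.11]
```

View pics/wrist8.png

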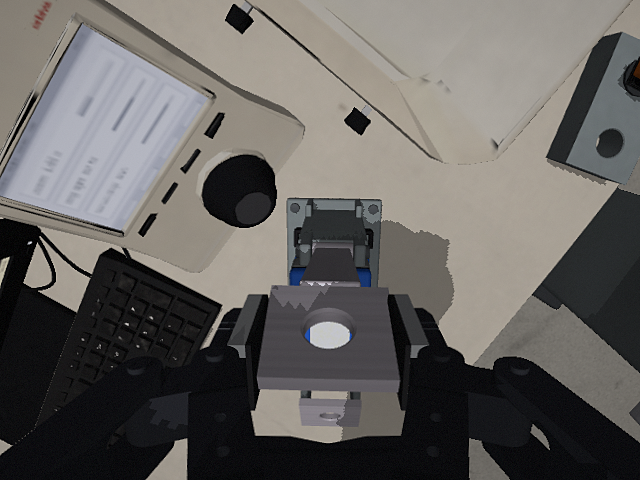

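```bash
python3 -m jog '[[[-7,0,-0.8,0],[-16,0,-1.2,0],[-28,0,-1.1,0],[-40,0,0,0],[-53.5,0,2.4,0]]]'
python3 - <<'E'
from h import *
where()
E
```

```text
clock: 13.3
position: [573.3, 161.5, 421.0]
ee_rot: [0.875, -0.484, 0.008, -0.009]
contact_force: [4.1, -1.4, 3.0]
gripper_width: 43.0
R [[0.53, -0.847, 0.022], [-0.848, -0.53, 0.009], [0.004, -0.024, -1.0]]
pos [573.3 161.5 421. ] jaw yaw -147.96 F [ 4.1 -1.4  3. ] w 43.0 t 13.3 j [ 0.55  0.32 -0.05  0.   -1.18  0.01]
```

```bash
python3 -m jog '[[[-13,0,3.5,0],[-25.7,0,8.1,0],[-38,0,13.8,0],[-49.7,0,20.5,0],[-60.7,0,28.3,0]]]'
python3 - <<'E'
from h import *
where()
E
```

```text
clock: 13.92
position: [540.9, 214.6, 393.2]
ee_rot: [0.875, -0.484, 0.008, -0.011]
contact_force: [-0.7, 0.7, 7.9]
gripper_width: 42.8
R [[0.531, -0.847, 0.023], [-0.847, -0.531, 0.011], [0.003, -0.026, -1.0]]
pos [540.9 214.6 393.2] jaw yaw -147.9 F [-0.7  0.7  7.9] w 42.8 t 13.93 j [ 0.66  0.31 -0.13  0.01 -1.1  -0.1 ]
```

```bash
python3 -m jog '[[[-10.4,0,8.7,0],[-19.9,0,18.2,0],[-28.6,0,28.6,0],[-36.4,0,39.6,0],[-43.1,0,51.3,0]]]'; python3 -m jog '[[[0,0,0,0],[0,0,0,0],[0,0,0,0],[0,0,0,0],[0,0,0,0]]]' 85
python3 - <<'E'
from h import *
where()
p,im,d=snap('wrist','wrist9')
E
```

```text
clock: 14.55
position: [517.6, 253.1, 341.5]
ee_rot: [0.875, -0.484, 0.006, -0.011]
contact_force: [-4.4, 3.4, 6.4]
gripper_width: 42.7
clock: 15.18
position: [517.7, 252.9, 341.5]
ee_rot: [0.875, -0.484, 0.006, -0.011]
contact_force: [-0.1, -0.0, 0.1]
gripper_width: 85.2
R [[0.532, -0.847, 0.022], [-0.847, -0.531, 0.013], [0.0, -0.025, -1.0]]
pos [517.7 252.9 341.5] jaw yaw -147.89 F [-0.1 -0.   0.1] w 85.2 t 15.18 j [ 0.74  0.35 -0.22  0.01 -0.98 -0.18]
```

View pics/wrist9.png

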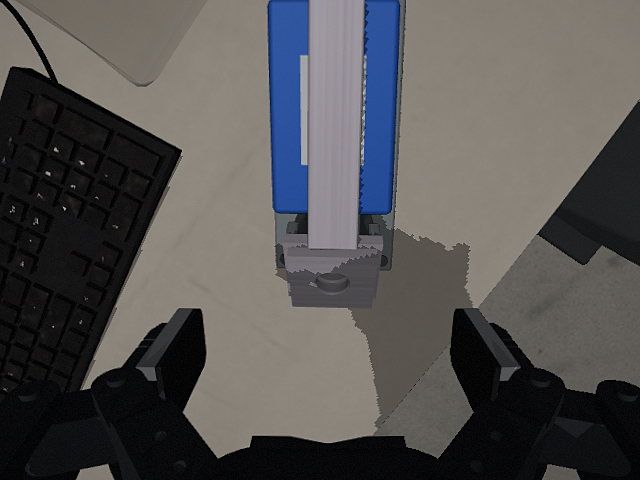

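Run:
```python
from h import *
ax=np.array([0.5303,-0.8478]);ay=np.array([0.8478,0.5303]); o=np.array([559.8,193.0])
def C(X): return np.array([ (X[:2]-o)@ax,(X[:2]-o)@ay,X[2]]).round(1)
p,im,d=load('wrist9'); P=cloud(p,d)
for v in (20,60,100,140,180,220,240): print('bar',C(P[v,332]))
for v in (255,262,270,290,300): print('tab',C(P[v,318]))
p,im,d=load('wrist7'); P=cloud(p,d)
print('hole z38',toplane(p,565,135,38), 'block', P[100,560],P[160,545])
hsv=cv2.cvtColor(im,cv2.COLOR_BGR2HSV); m=cv2.inRange(hsv,(5,150,80),(20,255,255))
k,l,s,ce=cv2.connectedComponentsWithStats(m)
for i in range(1,k):
    if s[i,4]>15: print(s[i],ce[i],np.median(P[l==i],0).round(1))
bm=(P[...,2]>33)&(P[...,2]<43)&(np.arange(640)[None]>500)&(np.arange(480)[:,None]<200)
c=max(cv2.findContours(bm.astype(np.uint8),cv2.RETR_EXTERNAL,cv2.CHAIN_APPROX_NONE)[0],key=cv2.contourArea)
W=np.array([toplane(p,u,v,38)[:2] for u,v in c[:,0]],np.float32); print(cv2.minAreaRect(W))
tm=(P[...,2]>80)&(P[...,2]<98)&(np.arange(640)[None]>560)&(np.arange(480)[:,None]<110); q=P[tm]; print('pin top',len(q),q.mean(0),q.min(0),q.max(0))
where()
```

```text
bar [ 36.8   0.5 116.4]
bar [ 20.9   0.5 114.6]
bar [  4.1   0.4 115.8]
bar [-13.1   0.3 117.6]
bar [-31.1   0.2 117.3]
bar [-4.990e+01  1.000e-01  1.175e+02]
bar [-5.950e+01  1.000e-01  1.181e+02]
tab [-68.1   6.9 115.3]
tab [-71.9   6.9 114.6]
tab [-77.5   7.1 111.1]
tab [-92.    7.5 103.2]
tab [-99.7   7.8  99.2]
hole z38 [438.01087456 -48.51161203  38.        ] block [464.00136295 -71.88446357  38.10245797] [427.62379095 -21.98988504  13.01662737]
[593  63  15  19 156] [599.96794872  71.73076923] [466.8 -98.8  80.9]
[627  80  10  16  38] [631.94736842  87.92105263] [ 432.7 -105.1   80.9]
((444.7143249511719, -74.59740447998047), (63.64773178100586, 111.01690673828125), 14.804457664489746)
pin top 1029 [ 453.91825857 -100.14579004   87.9895191 ] [ 430.66036925 -114.20104129   80.0159396 ] [471.77858834 -88.84771194  94.46192219]
R [[0.532, -0.847, 0.022], [-0.847, -0.531, 0.013], [0.0, -0.025, -1.0]]
pos [517.7 252.9 341.5] jaw yaw -147.89 F [-0.4 -0.1 -0. ] w 85.0 t 15.22 j [ 0.74  0.35 -0.22  0.01 -0.98 -0.18]
```

```bash
python3 - <<'E'
from h import *
plan([452,-101.7,345],14.8)
E
python3 -m jog '[[[20,15,-20,3],[60,45,-30,9],[100,75,-30,17],[140,105,-30,17],[180,140,-30,17]]]'
python3 - <<'E'
from h import *
plan([452,-101.7,345],14.8)
E
```

```text
shift [np.float64(265.45), np.float64(243.96), np.float64(-9.65), np.float64(17.31)] TCP [517.7 252.9 341.5] clock 15.22 j6 -0.18
clock: 15.85
position: [493.9, 24.2, 368.2]
ee_rot: [0.794, -0.608, 0.005, -0.012]
contact_force: [1.0, -0.4, 0.4]
gripper_width: 84.9
shift [np.float64(110.7), np.float64(73.89), np.float64(20.57), np.float64(0.33)] TCP [493.9  24.2 368.2] clock 15.85 j6 -0.11
```

```bash
python3 -m jog '[[[40,27,10,0],[80,54,20,0],[105,71,20,0],[110.7,73.9,20,0],[110.7,73.9,20,0]]]'
python3 - <<'E'
from h import *
snap('wrist','wrist10');where(); 
for n in('side','scene'):snap(n,n+'10')
p,im,d=load('side10');a=cv2.resize(im[190:270,240:340],None,fx=4,fy=5,interpolation=cv2.INTER_CUBIC)
p,im,d=load('scene10');b=cv2.resize(im[210:290,265:365],None,fx=4,fy=5,interpolation=cv2.INTER_CUBIC)
cv2.imwrite('pics/ss10.png',np.hstack([a,b]))
E
```

```text
clock: 16.48
position: [452.2, -101.8, 345.9]
ee_rot: [0.794, -0.608, 0.005, -0.013]
contact_force: [0.7, -0.1, -1.2]
gripper_width: 85.2
R [[0.261, -0.965, 0.023], [-0.965, -0.261, 0.014], [-0.007, -0.026, -1.0]]
pos [ 452.4 -101.4  345.8] jaw yaw -164.86 F [0.1 0.5 0.2] w 85.1 t 16.52 j [ 0.13  0.16 -0.46 -0.01 -0.92  0.14]
```

View pics/wrist10.png

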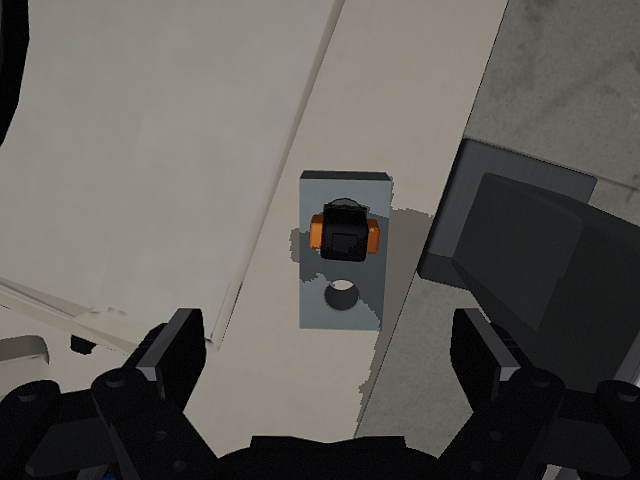

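View pics/ss10.png

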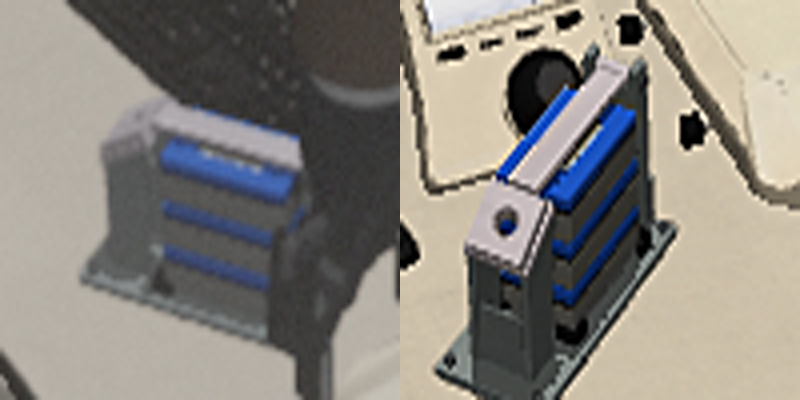

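Run:
```python
from h import *
p,im,d=load('wrist10'); P=cloud(p,d); s=arm.read_state(); R=Rn.from_quat(s['ee_rot']).as_matrix()
hsv=cv2.cvtColor(im,cv2.COLOR_BGR2HSV); m=cv2.inRange(hsv,(5,150,60),(20,255,255))
k,l,st,ce=cv2.connectedComponentsWithStats(m); B=[]
for i in range(1,k):
    if st[i,4]>40:
        q=P[l==i]; top=q[q[:,2]>78]; t=top.mean(0); print(st[i],ce[i].round(1),len(top),t.round(1),'tool',((t-s['position'])@R).round(1)); B.append((top.mean(0),st[i]))
a=B[0][0]-B[1][0]; print('btn yaw',np.degrees(np.arctan2(a[1],a[0])), 'len',np.linalg.norm(a[:2]))
# handle top z~92
tm=(P[...,2]>88)&(P[...,2]<97)&(np.arange(640)[None]>300)&(np.arange(640)[None]<390)&(np.arange(480)[:,None]<280)
c=max(cv2.findContours(tm.astype(np.uint8),cv2.RETR_EXTERNAL,cv2.CHAIN_APPROX_NONE)[0],key=cv2.contourArea)
W=np.array([toplane(p,u,v,92)[:2] for u,v in c[:,0]],np.float32); r=cv2.minAreaRect(W); print(r, 'tool', ((np.array([*r[0],92])-s['position'])@R).round(1), 'medz',np.median(P[tm][:,2]))
bm=(abs(P[...,2]-38)<5)&(np.arange(640)[None]>280)&(np.arange(640)[None]<420)
c=max(cv2.findContours(bm.astype(np.uint8),cv2.RETR_EXTERNAL,cv2.CHAIN_APPROX_NONE)[0],key=cv2.contourArea)
W=np.array([toplane(p,u,v,38)[:2] for u,v in c[:,0]],np.float32); print(cv2.minAreaRect(W))
h=(hsv[...,2]<200)
cv2.imwrite('pics/w10c.png',cv2.resize(im[150:350,260:420],None,fx=4,fy=3,interpolation=cv2.INTER_CUBIC))
```

```text
[309 215  15  34 390] [315.9 231.6] 318 [ 466.5 -100.    82. ] tool [  4.6  -7.  263.9]
[366 219  14  34 341] [372.4 236.2] 280 [ 434.3 -105.9   80.9] tool [  1.8  25.6 264.2]
btn yaw 10.275696345181718 len 32.744393471957096
((450.8363037109375, -103.47725677490234), (25.295408248901367, 21.588804244995117), 10.974023818969727) tool [  3.8   8.7 253.5] medz 90.37037789173942
((443.165771484375, -75.05532836914062), (60.160255432128906, 111.4820556640625), 13.952756881713867)
```

View pics/w10c.png

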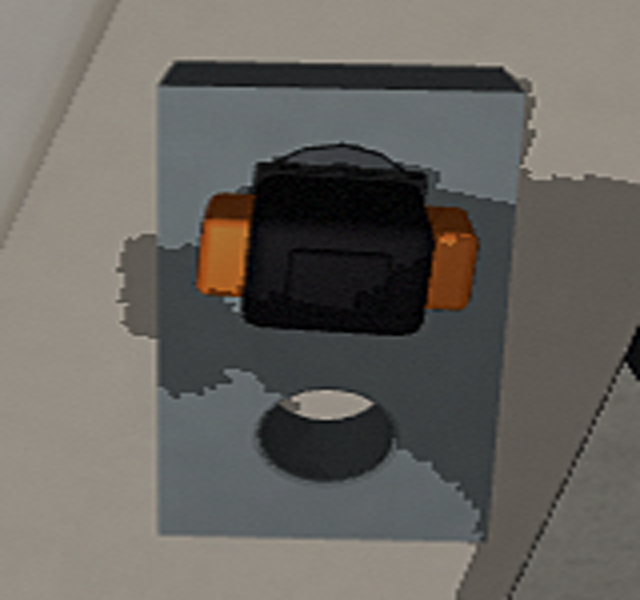

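```bash
python3 - <<'E'
from h import *
p,im,d=load('wrist10'); P=cloud(p,d)
print(P[300,150].round(),P[330,240].round(), P[250,230].round())
E
python3 -m jog '[[[3.5,9.2,25,4.3],[3.5,9.2,55,4.3],[3.5,9.2,70,4.3],[3.5,9.2,75,4.3],[3.5,9.2,75,4.3]]]' 62;  python3 - <<'E'
from h import *
snap('wrist','wrist11');where()
E
```

```text
[563. -17.  57.] [504.  23.   1.] [518. -64.  48.]
clock: 17.25
position: [446.6, -105.3, 270.6]
ee_rot: [0.771, -0.636, 0.005, -0.013]
contact_force: [1.2, -0.1, 0.4]
gripper_width: 61.8
R [[0.19, -0.981, 0.024], [-0.982, -0.19, 0.014], [-0.009, -0.026, -1.0]]
pos [ 446.7 -105.4  271. ] jaw yaw -169.05 F [0.5 0.5 0.4] w 62.2 t 17.3 j [ 0.12  0.26 -0.57 -0.02 -0.72  0.08]
```

View pics/wrist11.png

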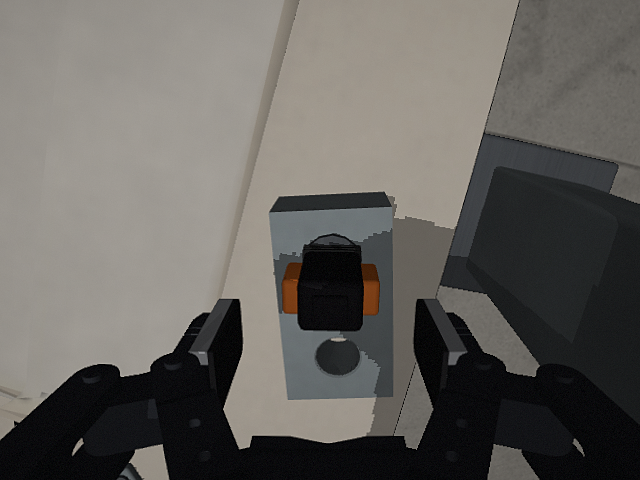

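Run:
```python
from h import *
p,im,d=load('wrist11'); P=cloud(p,d); s=arm.read_state(); R=Rn.from_quat(s['ee_rot']).as_matrix()
hsv=cv2.cvtColor(im,cv2.COLOR_BGR2HSV); m=cv2.inRange(hsv,(5,150,60),(20,255,255))
k,l,st,ce=cv2.connectedComponentsWithStats(m)
for i in range(1,k):
    if st[i,4]>40:
        q=P[l==i]; q=q[q[:,2]>72]; print(st[i],'tool min/med/max',[((x-s['position'])@R).round(1).tolist() for x in [np.median(q,0)]], np.percentile((q-s['position'])@R,[3,97],axis=0).round(1).tolist())
tm=(P[...,2]>87)&(P[...,2]<100)&(np.arange(640)[None]>290)&(np.arange(640)[None]<375)
q=(P[tm]-s['position'])@R; print(np.percentile(q,[2,50,98],axis=0).round(1))
```

```text
[282 263  20  51 730] tool min/med/max [[1.8, -15.5, 190.5]] [[-7.1, -18.6, 189.0], [7.4, -12.4, 197.7]]
[361 264  19  51 780] tool min/med/max [[1.5, 17.3, 189.7]] [[-7.5, 14.3, 188.4], [7.1, 20.4, 197.4]]
[[-10.7 -11.7 178. ]
 [  1.    0.7 180.7]
 [  9.7  12.8 183.5]]
```

```bash
python3 -m jog '[[[0,0.8,20,0],[0,0.8,38,0],[0,0.8,45,0],[0,0.8,47,0],[0,0.8,47,0]]]'; python3 -m jog '[[[0,0,0,0],[0,0,0,0],[0,0,0,0],[0,0,0,0],[0,0,0,0]]]' 25;  python3 -m jog '[[[0,0,0,0],[0,0,-10,0],[0,0,-25,0],[0,0,-45,0],[0,0,-65,0]]]';python3 - <<'E'
from h import *
snap('wrist','wrist12');where()
E
```

```text
clock: 17.92
position: [447.3, -104.9, 224.5]
ee_rot: [0.771, -0.636, 0.005, -0.013]
contact_force: [0.8, -0.2, -0.1]
gripper_width: 61.9
clock: 18.55
position: [447.2, -105.0, 225.9]
ee_rot: [0.772, -0.636, 0.006, -0.013]
contact_force: [-3.1, 0.4, 10.8]
gripper_width: 28.3
clock: 19.18
position: [445.4, -105.8, 291.8]
ee_rot: [0.771, -0.636, 0.006, -0.013]
contact_force: [1.3, -0.2, -1.7]
gripper_width: 27.9
R [[0.192, -0.981, 0.031], [-0.981, -0.191, 0.013], [-0.007, -0.033, -0.999]]
pos [ 446.3 -105.9  294.4] jaw yaw -168.96 F [-0.3  0.5  0.5] w 28.4 t 19.23 j [ 0.12  0.22 -0.54 -0.01 -0.77  0.08]
```

View pics/wrist12.png

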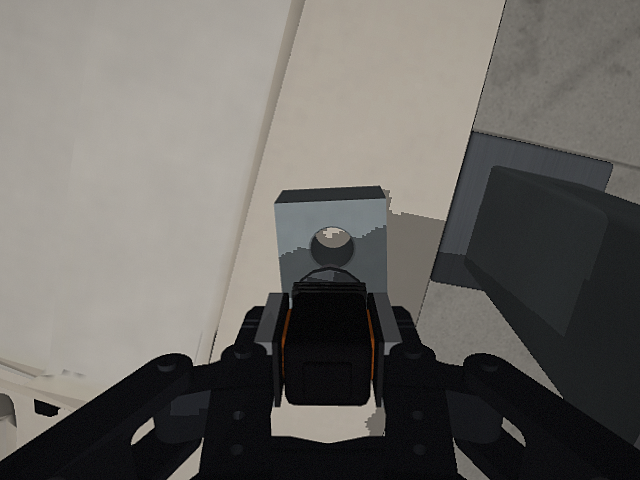

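```bash
python3 -m jog '[[[0,0,-60,0],[0,0,-120,0],[0,0,-180,0],[0,0,-220,0],[0,0,-220,0]]]'; python3 -m jog '[[[0,0,0,0],[0,0,20,0],[0,0,80,0],[0,0,140,0],[0,0,200,0]]]'; python3 -m jog '[[[0,0,10,0],[0,0,5,0],[0,0,0,0],[0,0,0,0],[0,0,0,0]]]';python3 - <<'E'
from h import *
where()
E
```

```text
clock: 19.85
position: [439.4, -108.9, 517.7]
ee_rot: [0.772, -0.636, 0.011, -0.018]
contact_force: [0.5, 0.4, -2.1]
gripper_width: 28.3
clock: 20.48
position: [446.2, -106.2, 314.8]
ee_rot: [0.772, -0.636, 0.01, -0.017]
contact_force: [1.2, -0.1, -2.1]
gripper_width: 28.6
clock: 21.1
position: [446.2, -106.2, 316.1]
ee_rot: [0.772, -0.636, 0.011, -0.018]
contact_force: [0.3, 0.6, -1.1]
gripper_width: 28.4
R [[0.192, -0.981, 0.039], [-0.981, -0.191, 0.014], [-0.006, -0.041, -0.999]]
pos [ 446.2 -106.2  316.1] jaw yaw -168.96 F [ 0.3  0.6 -1.1] w 28.4 t 21.1 j [ 0.12  0.19 -0.52 -0.01 -0.82  0.08]
```

```bash
python3 -m jog '[[[0,0,-60,0],[0,0,-120,0],[0,0,-180,0],[0,0,-200,0],[0,0,-200,0]]]'; python3 -m jog '[[[0,0,0,0],[0,0,10,0],[0,0,60,0],[0,0,120,0],[0,0,180,0]]]'
python3 - <<'E'
from h import *
snap('wrist','wrist13');where()
E
python3 -m jog '[[[0,0,0,0],[0,0,0,0],[0,0,0,0],[0,0,0,0],[0,0,0,0]]]';python3 - <<'E'
from h import *
where()
E
```

```text
clock: 21.72
position: [437.9, -109.0, 517.7]
ee_rot: [0.772, -0.636, 0.012, -0.02]
contact_force: [0.6, 0.2, -2.6]
gripper_width: 28.1
clock: 22.35
position: [445.0, -106.5, 335.0]
ee_rot: [0.772, -0.636, 0.012, -0.019]
contact_force: [1.6, -0.1, -2.6]
gripper_width: 28.2
R [[0.189, -0.982, 0.025], [-0.982, -0.188, 0.016], [-0.011, -0.028, -1.0]]
pos [ 442.  -106.3  326.9] jaw yaw -169.14 F [-4.1  1.6 -7.5] w 28.4 t 22.4 j [ 0.12  0.17 -0.51 -0.02 -0.87  0.08]
clock: 23.02
position: [442.1, -106.3, 327.7]
ee_rot: [0.771, -0.637, 0.005, -0.015]
contact_force: [0.2, 0.1, -1.0]
gripper_width: 28.5
R [[0.189, -0.982, 0.027], [-0.982, -0.188, 0.016], [-0.011, -0.03, -1.0]]
pos [ 442.1 -106.3  327.7] jaw yaw -169.14 F [ 0.2  0.1 -1. ] w 28.5 t 23.02 j [ 0.12  0.17 -0.51 -0.02 -0.87  0.08]
```

Run:
```python
from h import *
plan([447.3,-104.9,243],11)
```

```text
shift [np.float64(0.45), np.float64(-2.85), np.float64(84.84), np.float64(-0.14)] TCP [ 442.1 -106.3  327.7] clock 23.02 j6 0.08
```

```bash
python3 -m jog '[[[0.5,-2.8,25,0],[0.5,-2.8,50,0],[0.5,-2.8,70,0],[0.5,-2.8,82,0],[0.5,-2.8,84.5,0]]]'; python3 -m jog '[[[-5,0,0,0],[-9,0,0,0],[-14.3,0,-0.4,0],[-18.5,0,0.2,0],[-23,0,0.8,0]]]';python3 - <<'E'
from h import *
where()
E
```

```text
clock: 23.65
position: [447.3, -105.0, 243.0]
ee_rot: [0.771, -0.637, 0.005, -0.014]
contact_force: [-0.7, 0.1, -1.0]
gripper_width: 28.1
clock: 24.28
position: [442.8, -82.9, 243.3]
ee_rot: [0.771, -0.637, 0.006, -0.014]
contact_force: [-0.4, -6.6, -1.9]
gripper_width: 28.1
R [[0.19, -0.982, 0.026], [-0.982, -0.189, 0.014], [-0.009, -0.028, -1.0]]
pos [442.8 -82.9 243.3] jaw yaw -169.09 F [-0.4 -6.6 -1.9] w 28.1 t 24.27 j [ 0.17  0.29 -0.62 -0.02 -0.63  0.03]
```

```bash
python3 -m jog '[[[-3,0,1.2,0],[-6,0,2.4,0],[-9,0,3.7,0],[-9,0,3.7,0],[-9,0,3.7,0]]]';python3 -m jog '[[[2,0,-4,0],[6,0,-20,0],[6,0,-50,0],[6,0,-70,0],[6,0,-72,0]]]';python3 - <<'E'
from h import *
for n in('wrist','side','scene'):snap(n,n+'14')
where()
p,im,d=load('side14');cv2.imwrite('pics/s14c.png',cv2.resize(im[220:340,260:400],None,fx=5,fy=5,interpolation=cv2.INTER_CUBIC))
E
```

```text
clock: 24.9
position: [441.4, -74.5, 240.9]
ee_rot: [0.771, -0.636, 0.007, -0.014]
contact_force: [0.8, -6.2, 0.7]
gripper_width: 28.3
clock: 25.52
position: [440.8, -81.0, 314.7]
ee_rot: [0.771, -0.636, 0.008, -0.016]
contact_force: [-0.4, -0.2, -1.9]
gripper_width: 28.4
R [[0.19, -0.981, 0.027], [-0.982, -0.19, 0.013], [-0.008, -0.029, -1.0]]
pos [440.1 -81.2 312.3] jaw yaw -169.04 F [-0.2  0.3 -1.3] w 28.9 t 25.68 j [ 0.18  0.18 -0.55 -0.01 -0.82  0.02]
```

View pics/wrist14.png

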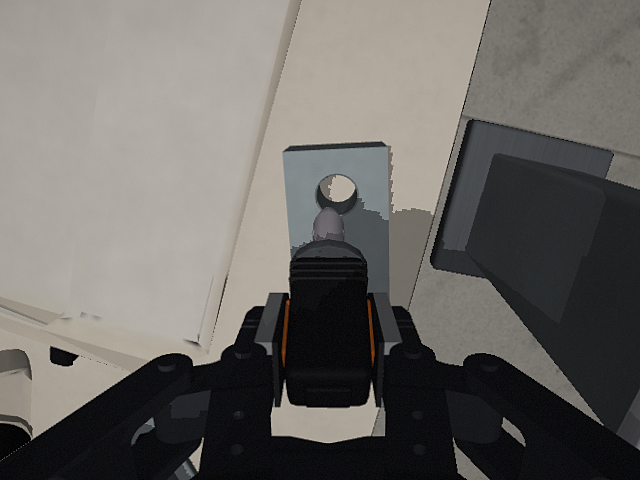

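View pics/s14c.png

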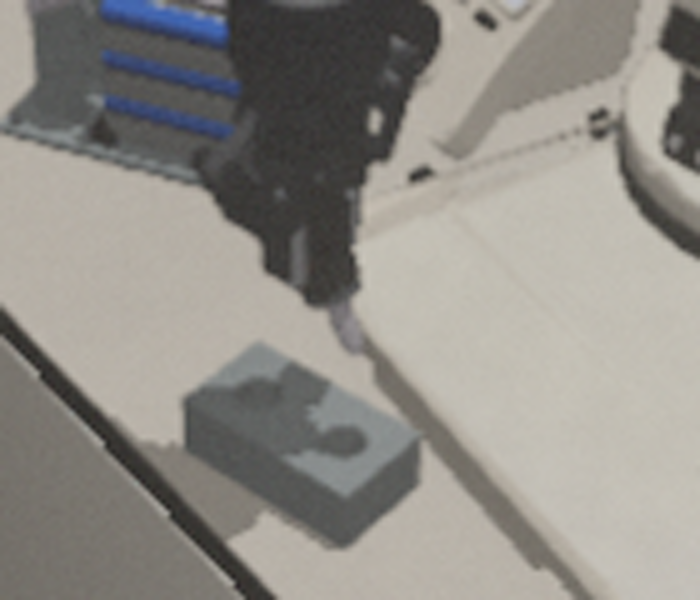

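Run:
```python
from h import *
p,im,d=load('wrist14'); P=cloud(p,d); s=arm.read_state(); R=Rn.from_quat(s['ee_rot']).as_matrix()
Q=(P-s['position'])@R
for u,v in[(329,209),(329,212),(329,218),(329,225),(329,232),(329,238),(329,246),(329,253),(329,262),(329,275),(329,290),(329,310),(329,340),(329,370),(329,376),(329,385),(329,400)]: print((u,v),Q[v,u].round(1))
# handle front face fit (x,z) rows
v=np.arange(285,365); f=Q[v,329]; a=np.polyfit(f[:,2],f[:,0],1); print('front face slope deg',np.degrees(np.arctan(a[0])))
```

```text
(329, 209) [ 32.   -1.9 206. ]
(329, 212) [ 31.8  -1.9 201.4]
(329, 218) [ 30.2  -1.9 197.9]
(329, 225) [ 28.2  -1.9 194.4]
(329, 232) [ 26.5  -1.9 190. ]
(329, 238) [ 24.8  -1.9 187.4]
(329, 246) [ 26.6  -1.8 172.1]
(329, 253) [ 23.5  -1.8 173.4]
(329, 262) [ 21.2  -1.8 170.3]
(329, 275) [ 18.3  -1.8 165.3]
(329, 290) [ 15.2  -1.8 159.6]
(329, 310) [ 11.4  -1.7 152.4]
(329, 340) [  6.9  -1.7 141.4]
(329, 370) [  2.7  -1.6 132.1]
(329, 376) [  0.7  -1.6 132.2]
(329, 385) [ -2.7  -1.6 132.7]
(329, 400) [ -9.1  -1.6 134.1]
front face slope deg -15.447712878851348
```

```bash
python3 - <<'E'
from h import *
p,im,d=load('wrist14'); P=cloud(p,d); s=arm.read_state(); R=Rn.from_quat(s['ee_rot']).as_matrix()
Q=(P-s['position'])@R
for nm,(v0,v1),us in [('handle',(262,365),range(305,352,4)),('shank',(214,240),range(326,333,2))]:
    F=np.concatenate([Q[v0:v1,u] for u in us]); F=F[(F[:,2]>110)&(F[:,2]<230)]
    for _ in range(4):
        a=np.polyfit(F[:,2],F[:,0],1); r=F[:,0]-np.polyval(a,F[:,2]); F=F[abs(r)<max(1,1.5*np.std(r))]
    print(nm,len(F),np.degrees(np.arctan(a[0])),np.std(r))
    for z in np.arange(130,205,6): 
        g=F[abs(F[:,2]-z)<3]; 
        if len(g)>3: print(z,np.median(g[:,0]).round(2))
E
python3 - <<'E'
from h import *
p,im,d=load('wrist14');cv2.imwrite('pics/w14c.png',cv2.resize(im[190:420,230:430],None,fx=3.5,fy=2.6,interpolation=cv2.INTER_CUBIC))
E
```

```text
handle 1114 26.505326559526743 0.47640216116456796
136 4.49
142 7.1
148 10.08
154 13.06
160 16.03
166 19.06
172 20.82
shank 101 25.69460928834404 0.461401145885254
190 25.82
196 28.68
202 30.8
```

View pics/w14c.png

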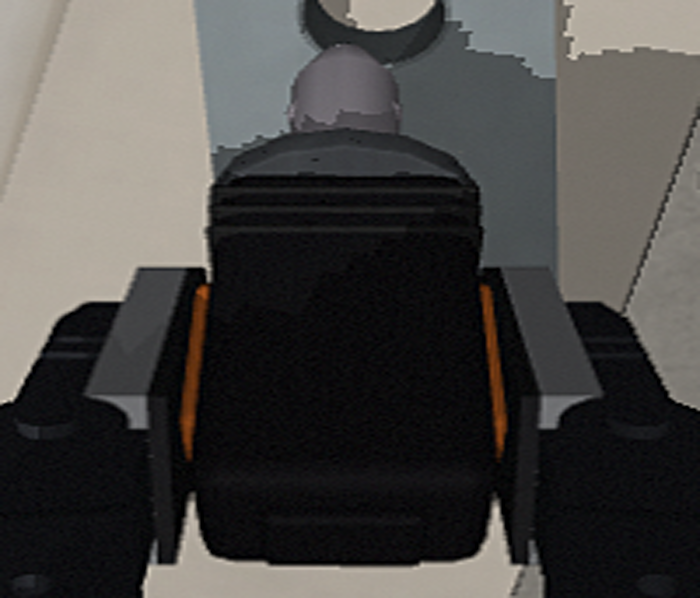

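Run:
```python
from h import *
plan([466,325,515],31.95)
```

```text
shift [np.float64(-395.37), np.float64(-108.47), np.float64(-196.56), np.float64(-20.99)] TCP [440.1 -81.2 312.3] clock 25.68 j6 0.02
```

```bash
python3 -m jog '[[[-20,-5,-45,0],[-60,-15,-90,-5],[-105,-28,-130,-10],[-155,-42,-165,-15],[-205,-56,-195,-21]]]'
python3 - <<'E'
from h import *
plan([466,325,515],31.95)
E
```

```text
clock: 26.3
position: [450.5, 129.8, 510.8]
ee_rot: [0.875, -0.484, 0.008, -0.012]
contact_force: [1.8, 0.2, -1.9]
gripper_width: 28.3
shift [np.float64(-157.0), np.float64(-117.07), np.float64(-1.26), np.float64(0.21)] TCP [450.5 129.8 510.8] clock 26.3 j6 -0.07
```

```bash
python3 -m jog '[[[-50,-37,0,0],[-95,-70,0,0],[-135,-100,0,0],[-157,-117,0,0],[-157,-117,0,0]]]'; python3 -m jog '[[[0,0,0,0],[0,0,10,0],[0,0,60,0],[0,0,115,0],[0,0,170,0]]]'
python3 - <<'E'
from h import *
arm.get_image('wrist')
E
python3 -m jog '[[[0,0,0,0],[0,0,0,0],[0,0,0,0],[0,0,0,0],[0,0,0,0]]]'
python3 - <<'E'
from h import *
where();snap('wrist','wrist15')
E
```

```text
clock: 26.92
position: [466.1, 327.4, 510.9]
ee_rot: [0.876, -0.483, 0.008, -0.01]
contact_force: [0.3, -0.3, -1.7]
gripper_width: 28.1
clock: 27.55
position: [469.8, 327.7, 339.4]
ee_rot: [0.875, -0.483, 0.008, -0.01]
contact_force: [-0.0, 0.9, -2.5]
gripper_width: 28.4
clock: 28.22
position: [467.9, 326.1, 331.7]
ee_rot: [0.875, -0.484, 0.005, -0.003]
contact_force: [0.4, -0.1, -2.5]
gripper_width: 28.2
R [[0.531, -0.847, 0.011], [-0.847, -0.531, 0.001], [0.005, -0.01, -1.0]]
pos [467.9 326.1 331.7] jaw yaw -147.91 F [ 0.4 -0.1 -2.5] w 28.2 t 28.23 j [ 0.89  0.35 -0.24  0.01 -0.97 -0.34]
```

View pics/wrist15.png

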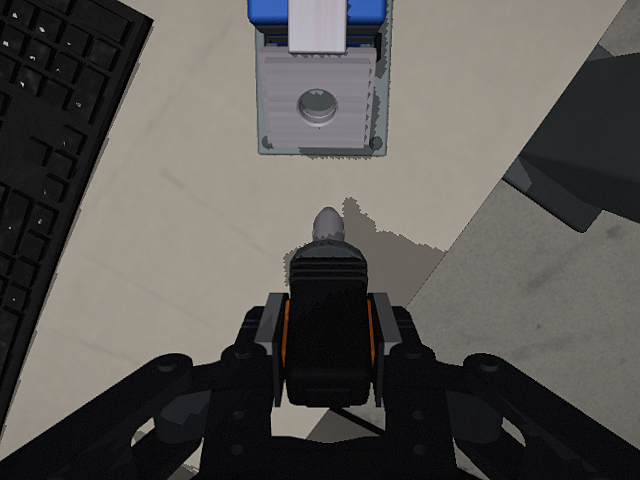

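Run:
```python
from h import *
p,im,d=load('wrist15'); P=cloud(p,d); s=arm.read_state(); R=Rn.from_quat(s['ee_rot']).as_matrix()
Q=(P-s['position'])@R
cv2.imwrite('pics/w15c.png',cv2.resize(im[40:250,240:410],None,fx=4,fy=2.8,interpolation=cv2.INTER_CUBIC))
# tab plane fit
m=np.zeros(d.shape,bool); m[58:146,270:368]=True; m[82:132,292:345]=False
A=P[m]; c=np.median(A,0)
X=A; 
for _ in range(5):
    c=X.mean(0); n=np.linalg.svd(X-c,full_matrices=False)[2][2]; n*=np.sign(n[2]); r=(A-c)@n; X=A[abs(r)<1.5]
print('normal',n.round(3),'angle',np.degrees(np.arccos(n[2])).round(1),len(X),len(A))
# hole pixels: off-plane points within window
w=np.zeros(d.shape,bool); w[80:134,290:347]=True
off=w&(abs((P-c)@n)>4)
k,l,st,ce=cv2.connectedComponentsWithStats(off.astype(np.uint8)); i=1+st[1:,4].argmax(); print(st[i],ce[i])
cn=max(cv2.findContours((l==i).astype(np.uint8),cv2.RETR_EXTERNAL,cv2.CHAIN_APPROX_NONE)[0],key=cv2.contourArea); print('ell',cv2.fitEllipse(cn))
def onplane(u,v):
    dd=p['R'].T@ray(p,u,v); o=-p['R'].T@p['t']; return o+dd*((c-o)@n)/(dd@n)
for (u,v) in [tuple(ce[i]),(318.5,106.5)]:
    H=onplane(u,v); print('H',H.round(1),'tool',((H-s['position'])@R).round(1))
for v in (206,208,212,218,224,232,262,290,340): print(v,Q[v,328].round(1))
F=np.concatenate([Q[262:365,u] for u in range(305,352,4)]); F=F[(F[:,2]>110)&(F[:,2]<230)]
for _ in range(4):
    a=np.polyfit(F[:,2],F[:,0],1); r=F[:,0]-np.polyval(a,F[:,2]); F=F[abs(r)<max(1,1.5*np.std(r))]
print('tilt',np.degrees(np.arctan(a[0])),'front x at 155',np.polyval(a,155))
```

```text
normal [-0.318  0.498  0.807] angle 36.2 3074 5974
[299  90  37  30 824] [316.96116505 103.68932039]
ell ((316.9774169921875, 103.70587921142578), (27.933984756469727, 35.66604995727539), 94.73826599121094)
H [515.  265.1 103.5] tool [ 75.6  -5.3 228.4]
H [513.9 265.8 102.6] tool [ 74.4  -4.6 229.2]
206 [ 5.700e+00 -3.000e-01  3.298e+02]
208 [ 32.3  -0.4 209.1]
212 [ 31.9  -0.4 203.4]
218 [ 30.4  -0.4 199.5]
224 [ 28.5  -0.4 197.1]
232 [ 26.2  -0.4 193.4]
262 [ 21.5  -0.4 171.9]
290 [ 15.2  -0.3 161.8]
340 [  6.5  -0.3 144.3]
tilt 26.491285258826082 front x at 155 12.729887150883627
```

View pics/w15c.png

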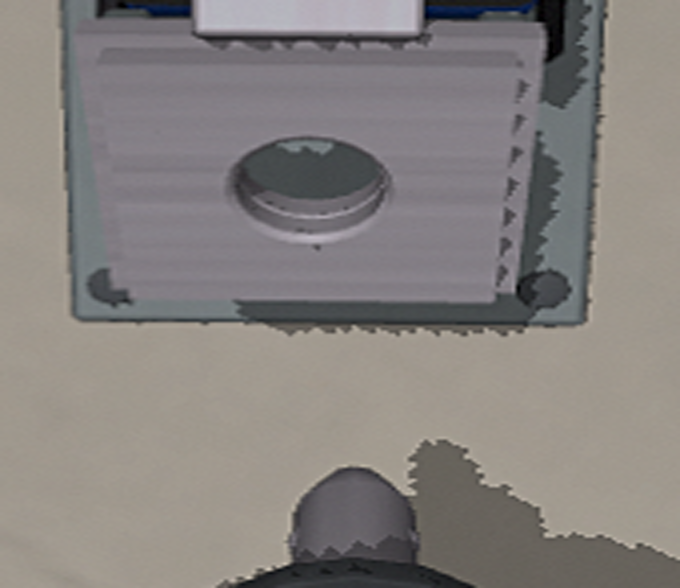

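```bash
python3 -m jog '[[[12,-2,0,0],[26,-4.6,2,0],[36,-4.6,6,0],[41,-4.6,10,0],[41,-4.6,10,0]]]'
python3 - <<'E'
from h import *
where()
for n in('wrist','side','scene'):snap(n,n+'16')
p,im,d=load('wrist16'); a=cv2.resize(im[60:360,220:430],None,fx=2.6,fy=2,interpolation=cv2.INTER_CUBIC)
cv2.imwrite('pics/w16c.png',a)
p,im,d=load('side16');a=cv2.resize(im[180:280,240:340],None,fx=4,fy=5,interpolation=cv2.INTER_CUBIC)
p,im,d=load('scene16');b=cv2.resize(im[200:300,265:365],None,fx=4,fy=5,interpolation=cv2.INTER_CUBIC)
cv2.imwrite('pics/ss16.png',np.hstack([a,b]))
E
```

```text
clock: 28.9
position: [493.8, 293.2, 321.0]
ee_rot: [0.875, -0.485, 0.004, -0.002]
contact_force: [0.4, -0.2, -1.9]
gripper_width: 28.4
R [[0.53, -0.848, 0.01], [-0.848, -0.53, 0.0], [0.005, -0.008, -1.0]]
pos [493.8 293.2 321. ] jaw yaw -147.96 F [ 0.4 -0.2 -1.9] w 28.4 t 28.9 j [ 0.82  0.37 -0.24  0.01 -0.95 -0.27]
```

View pics/w16c.png

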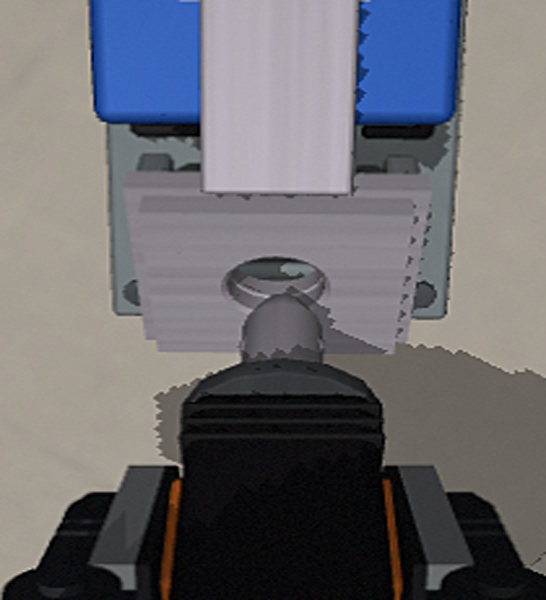

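View pics/ss16.png

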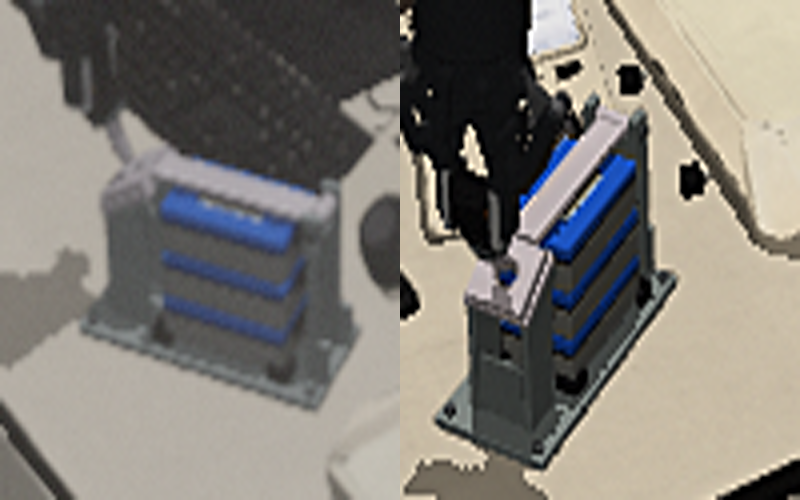

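Run:
```python
from h import *
p,im,d=load('wrist16'); P=cloud(p,d); s=arm.read_state(); R=Rn.from_quat(s['ee_rot']).as_matrix()
Q=(P-s['position'])@R
H=toplane(p,325.8,201,102.7); print(H,((H-s['position'])@R).round(1))
F=np.concatenate([Q[280:365,u] for u in range(305,352,4)]); F=F[(F[:,2]>110)&(F[:,2]<230)]
for _ in range(4):
    a=np.polyfit(F[:,2],F[:,0],1); r=F[:,0]-np.polyval(a,F[:,2]); F=F[abs(r)<max(1,1.5*np.std(r))]
print('tilt',np.degrees(np.arctan(a[0])),'front x at 155',np.polyval(a,155), 'pin y',[ (Q[v,c].round(1)).tolist() for v in(290,) for c in (292,326,362)])
for v in (204,206,208,212,218,224): print(v,Q[v,328].round(1))
c=np.array([s['position']])
```

```text
[514.75449422 265.50460988 102.7       ] [ 34.3  -0.5 219.2]
tilt 25.858734864394908 front x at 155 12.999003273299962 pin y [[15.8, -11.8, 163.4], [16.4, -0.3, 162.2], [16.3, 11.7, 162.3]]
204 [ 30.4   0.5 230.7]
206 [ 29.5   0.5 230.1]
208 [ 33.1   0.4 210.5]
212 [ 32.7   0.4 204.7]
218 [ 31.3   0.4 200.4]
224 [ 29.3   0.4 198.4]
```

```bash
python3 -m jog '[[[1.5,-0.7,2,0],[4,-0.7,5,0],[6.5,-0.7,8.8,0],[8,-0.7,12,0],[9.6,-0.7,15.2,0]]]'
python3 - <<'E'
from h import *
where()
snap('wrist','wrist17')
p,im,d=load('wrist17'); a=cv2.resize(im[100:360,220:430],None,fx=2.6,fy=2.2,interpolation=cv2.INTER_CUBIC)
cv2.imwrite('pics/w17c.png',a)
E
```

```text
clock: 29.68
position: [499.6, 286.2, 306.3]
ee_rot: [0.875, -0.484, 0.005, -0.003]
contact_force: [0.1, -0.5, -1.3]
gripper_width: 28.3
R [[0.531, -0.847, 0.011], [-0.847, -0.531, 0.001], [0.005, -0.01, -1.0]]
pos [499.6 286.2 306.3] jaw yaw -147.89 F [ 0.1 -0.5 -1.3] w 28.3 t 29.68 j [ 0.8   0.39 -0.26  0.01 -0.92 -0.25]
```

View pics/w17c.png

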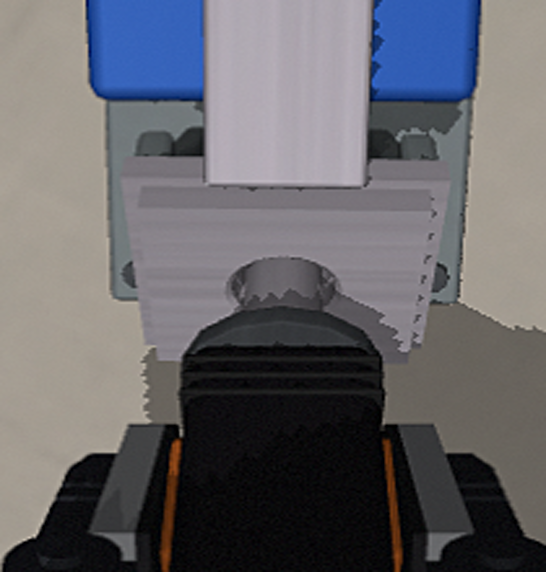

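```bash
python3 -m jog '[[[1.5,0,3.7,0],[3,0,7.4,0],[4.3,0,11,0],[5.5,0,14,0],[6.4,0,16.5,0]]]'
python3 - <<'E'
from h import *
where()
snap('wrist','wrist18')
p,im,d=load('wrist18'); a=cv2.resize(im[100:360,220:430],None,fx=2.6,fy=2.2,interpolation=cv2.INTER_CUBIC)
cv2.imwrite('pics/w18c.png',a)
E
```

```text
clock: 30.35
position: [503.1, 280.5, 289.1]
ee_rot: [0.875, -0.484, 0.004, -0.003]
contact_force: [-0.2, 0.1, -1.6]
gripper_width: 28.3
R [[0.531, -0.847, 0.01], [-0.847, -0.531, 0.0], [0.005, -0.009, -1.0]]
pos [503.1 280.5 289.1] jaw yaw -147.91 F [-0.2  0.1 -1.6] w 28.3 t 30.35 j [ 0.79  0.41 -0.28  0.01 -0.88 -0.24]
```

View pics/w18c.png

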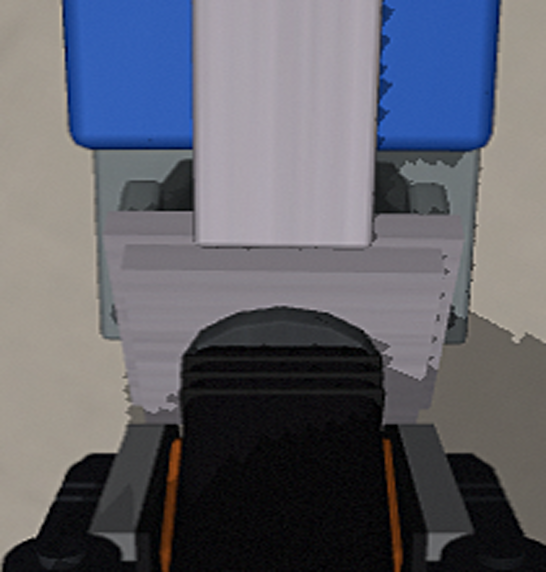

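```bash
python3 -m jog '[[[0.3,0,0.8,0],[0.6,0,1.6,0],[0.9,0,2.4,0],[1.2,0,3.2,0],[1.3,0,3.6,0]]]'
python3 - <<'E'
from h import *
where()
E
```

```text
clock: 31.02
position: [503.4, 280.0, 287.4]
ee_rot: [0.875, -0.484, 0.004, -0.003]
contact_force: [-8.4, 2.3, 10.8]
gripper_width: 28.1
R [[0.532, -0.847, 0.011], [-0.847, -0.532, 0.002], [0.004, -0.01, -1.0]]
pos [503.4 280.  287.4] jaw yaw -147.89 F [-8.4  2.3 10.8] w 28.1 t 31.02 j [ 0.79  0.41 -0.28  0.01 -0.87 -0.24]
```

Run:
```python
from h import *
for n in('wrist','side','scene'):snap(n,n+'19')
p,im,d=load('wrist19'); a=cv2.resize(im[100:360,220:430],None,fx=2.6,fy=2.2,interpolation=cv2.INTER_CUBIC)
cv2.imwrite('pics/w19c.png',a)
P=cloud(p,d); s=arm.read_state(); R=Rn.from_quat(s['ee_rot']).as_matrix();Q=(P-s['position'])@R
F=np.concatenate([Q[285:365,u] for u in range(305,352,4)]); F=F[(F[:,2]>110)&(F[:,2]<230)]
for _ in range(4):
    a=np.polyfit(F[:,2],F[:,0],1); r=F[:,0]-np.polyval(a,F[:,2]); F=F[abs(r)<max(1,1.5*np.std(r))]
print('tilt',np.degrees(np.arctan(a[0])),'front x at 155',np.polyval(a,155))
for v in range(214,262,4): print(v,Q[v,327].round(1),P[v,327].round(1))
p,im,d=load('side19');a=cv2.resize(im[180:260,230:310],None,fx=5,fy=6,interpolation=cv2.INTER_CUBIC)
p,im,d=load('scene19');b=cv2.resize(im[220:300,265:345],None,fx=5,fy=6,interpolation=cv2.INTER_CUBIC)
cv2.imwrite('pics/ss19.png',np.hstack([a,b]))
```

```text
tilt 26.580954769563093 front x at 155 12.58872743254473
214 [ 38.7  -0.6 173.1] [526.3 247.8 114.6]
218 [ 36.1  -0.6 177.7] [525.  250.  109.9]
222 [ 34.9  -0.6 176.7] [524.3 251.  110.9]
226 [ 34.1  -0.6 174.3] [523.9 251.7 113.3]
230 [ 32.4  -0.6 175.2] [523.  253.1 112.4]
234 [ 30.5  -0.6 176.8] [522.  254.8 110.8]
238 [ 28.8  -0.6 177.3] [521.1 256.2 110.2]
242 [ 27.8  -0.6 175.8] [520.5 257.  111.8]
246 [ 26.7  -0.6 174.6] [519.9 258.  113. ]
250 [ 24.6  -0.6 176.2] [518.9 259.7 111.4]
254 [ 23.3  -0.6 175.8] [518.1 260.9 111.8]
258 [ 22.   -0.6 175.1] [517.4 262.  112.4]
```

View pics/w19c.png

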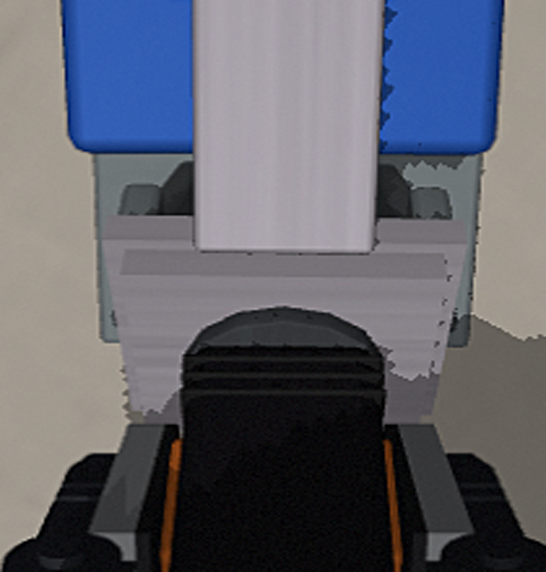

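View pics/ss19.png

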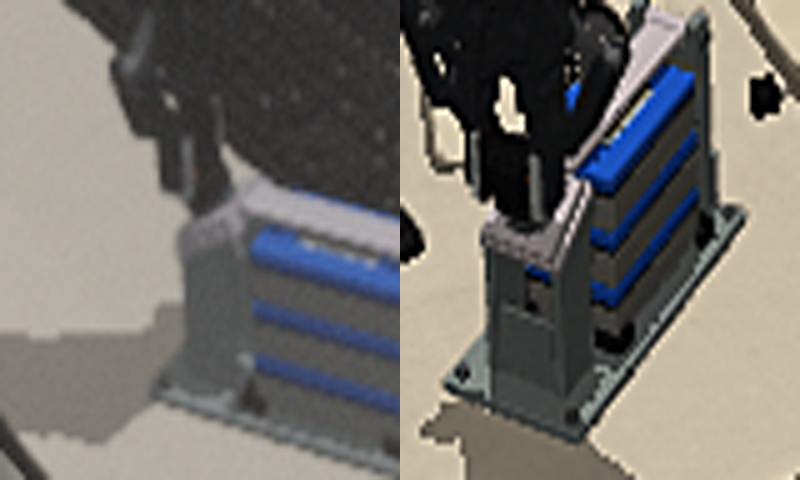

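```bash
python3 -m jog '[[[-0.3,0.5,1,0],[-0.6,0.5,2,0],[-1.2,0.5,3,0],[-1.8,0.5,4,0],[-1.8,0.5,4,0]]]'
python3 - <<'E'
from h import *
where()
snap('wrist','wrist20')
p,im,d=load('wrist20')
P=cloud(p,d); s=arm.read_state(); R=Rn.from_quat(s['ee_rot']).as_matrix();Q=(P-s['position'])@R
F=np.concatenate([Q[285:365,u] for u in range(305,352,4)]); F=F[(F[:,2]>110)&(F[:,2]<230)]
for _ in range(4):
    a=np.polyfit(F[:,2],F[:,0],1); r=F[:,0]-np.polyval(a,F[:,2]); F=F[abs(r)<max(1,1.5*np.std(r))]
print('tilt',np.degrees(np.arctan(a[0])),'front x at 155',np.polyval(a,155))
E
```

```text
clock: 31.8
position: [502.6, 281.0, 286.6]
ee_rot: [0.875, -0.483, 0.006, -0.004]
contact_force: [-3.9, -3.8, 14.7]
gripper_width: 28.5
R [[0.533, -0.846, 0.013], [-0.846, -0.533, 0.001], [0.006, -0.012, -1.0]]
pos [502.6 281.  286.6] jaw yaw -147.81 F [-3.9 -3.8 14.7] w 28.5 t 31.8 j [ 0.79  0.41 -0.28  0.01 -0.87 -0.24]
tilt 26.837406414605272 front x at 155 12.702147139950426
```

```bash
python3 -m jog '[[[-1,0.3,1.5,0],[-2,0.3,2.5,0],[-3.5,0.3,3.5,0],[-4.5,0.3,4.5,0],[-4.5,0.3,4.5,0]]]'
python3 - <<'E'
from h import *
where()
snap('wrist','wrist21')
p,im,d=load('wrist21')
P=cloud(p,d); s=arm.read_state(); R=Rn.from_quat(s['ee_rot']).as_matrix();Q=(P-s['position'])@R
F=np.concatenate([Q[285:365,u] for u in range(305,352,4)]); F=F[(F[:,2]>110)&(F[:,2]<230)]
for _ in range(4):
    a=np.polyfit(F[:,2],F[:,0],1); r=F[:,0]-np.polyval(a,F[:,2]); F=F[abs(r)<max(1,1.5*np.std(r))]
print('tilt',np.degrees(np.arctan(a[0])),'front x at 155',np.polyval(a,155))
E
```

```text
clock: 32.48
position: [501.2, 283.6, 285.1]
ee_rot: [0.876, -0.483, 0.008, -0.003]
contact_force: [0.0, -6.7, 14.6]
gripper_width: 28.1
R [[0.534, -0.846, 0.017], [-0.846, -0.534, -0.001], [0.01, -0.014, -1.0]]
pos [501.2 283.6 285.1] jaw yaw -147.75 F [ 0.  -6.7 14.6] w 28.1 t 32.48 j [ 0.8   0.41 -0.29  0.02 -0.86 -0.25]
tilt 29.045353774900804 front x at 155 13.141113057329449
```

```bash
python3 -m jog '[[[-0.5,0,1.5,0],[-0.5,0,2,0],[-0.5,0,2.2,0],[-0.5,0,2.2,0],[-0.5,0,2.2,0]]]'; python3 -m jog '[[[0,0,0,0],[0,0,0,0],[0,0,0,0],[0,0,0,0],[0,0,0,0]]]' 60
python3 - <<'E'
from h import *
where()
snap('wrist','wrist22')
p,im,d=load('wrist22'); a=cv2.resize(im[100:400,200:450],None,fx=2.6,fy=2,interpolation=cv2.INTER_CUBIC)
cv2.imwrite('pics/w22c.png',a)
E
```

```text
clock: 33.15
position: [501.2, 283.6, 285.2]
ee_rot: [0.876, -0.483, 0.009, -0.003]
contact_force: [-3.9, -2.7, 11.7]
gripper_width: 28.2
clock: 33.78
position: [501.2, 283.7, 285.0]
ee_rot: [0.876, -0.483, 0.009, -0.003]
contact_force: [-0.4, -0.6, -0.3]
gripper_width: 59.7
R [[0.534, -0.845, 0.018], [-0.845, -0.534, -0.003], [0.012, -0.014, -1.0]]
pos [501.2 283.7 285. ] jaw yaw -147.72 F [-0.4 -0.6 -0.3] w 59.7 t 33.77 j [ 0.8   0.41 -0.29  0.02 -0.86 -0.25]
```

View pics/w22c.png

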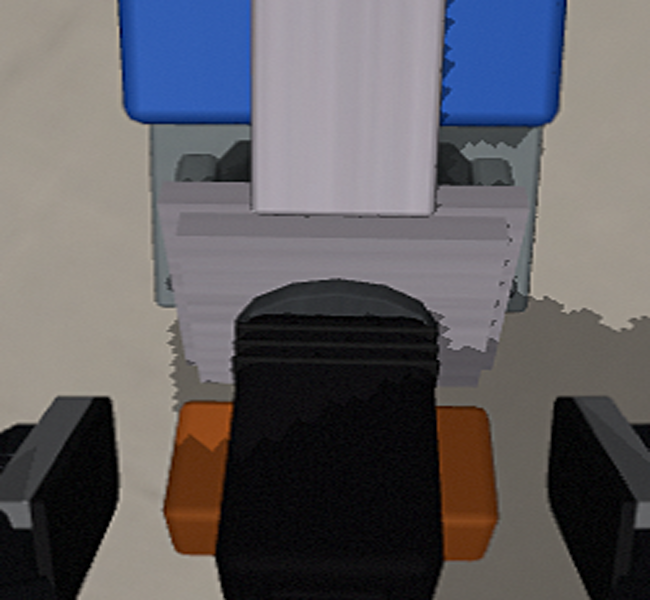

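```bash
python3 -m jog '[[[0,0,-10,0],[0,0,-40,0],[-20,0,-85,0],[-50,0,-110,0],[-60,0,-115,0]]]' 85; python3 -m jog '[[[0,0,0,0],[0,0,0,0],[0,0,0,0],[0,0,0,0],[0,0,0,0]]]'
python3 - <<'E'
from h import *
where()
for n in('wrist','side','scene'):snap(n,n+'23')
p,im,d=load('side23');a=cv2.resize(im[180:260,230:310],None,fx=5,fy=6,interpolation=cv2.INTER_CUBIC)
p,im,d=load('scene23');b=cv2.resize(im[220:300,265:345],None,fx=5,fy=6,interpolation=cv2.INTER_CUBIC)
cv2.imwrite('pics/ss23.png',np.hstack([a,b]))
E
```

```text
clock: 34.45
position: [466.6, 335.7, 402.3]
ee_rot: [0.876, -0.482, 0.009, -0.006]
contact_force: [-0.0, -0.1, -0.6]
gripper_width: 84.9
clock: 35.08
position: [466.8, 335.5, 401.9]
ee_rot: [0.876, -0.482, 0.009, -0.005]
contact_force: [-0.8, 1.3, -0.4]
gripper_width: 85.0
R [[0.535, -0.845, 0.021], [-0.845, -0.535, 0.001], [0.011, -0.018, -1.0]]
pos [466.8 335.5 401.9] jaw yaw -147.65 F [-0.8  1.3 -0.4] w 85.0 t 35.08 j [ 0.91  0.3  -0.14  0.02 -1.12 -0.35]
```

View pics/wrist23.png

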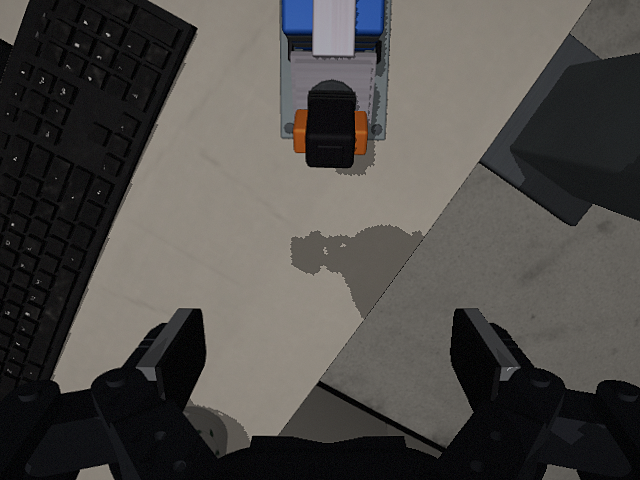

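View pics/ss23.png

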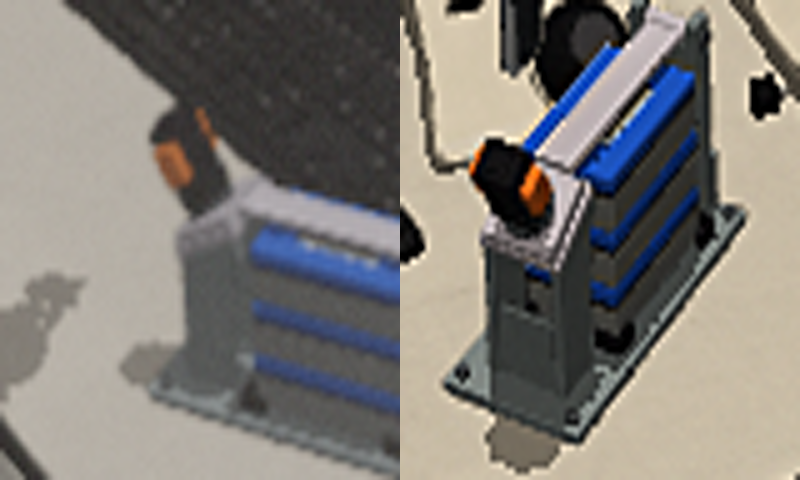

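```bash
python3 -m jog '[[[10,0,-40,0],[30,0,-80,0],[50,0,-100,0],[60,0,-100,0],[60,0,-100,0]]]'
python3 - <<'E'
from h import *
p,im,d=snap('wrist','wrist24');where()
bluerects(p,im,[104])
P=cloud(p,d)
hsv=cv2.cvtColor(im,cv2.COLOR_BGR2HSV); m=cv2.inRange(hsv,(5,150,60),(20,255,255)); k,l,st,ce=cv2.connectedComponentsWithStats(m)
B=[]
for i in range(1,k):
    if st[i,4]>60: q=P[l==i]; print(st[i],np.median(q,0).round(1)); B.append(np.median(q,0))
H=np.array([514.3,265.6,102.7]); n=np.array([-.265,.424,.866]); print('expected grip pt',H+32*n,'mid',np.mean(B,0))
cv2.imwrite('pics/w24c.png',cv2.resize(im[0:240,220:460],None,fx=3.3,fy=2.5,interpolation=cv2.INTER_CUBIC))
E
```

```text
clock: 35.85
position: [496.6, 284.4, 501.3]
ee_rot: [0.876, -0.483, 0.008, -0.005]
contact_force: [0.4, -0.1, 0.7]
gripper_width: 85.0
R [[0.535, -0.845, 0.019], [-0.845, -0.535, -0.0], [0.01, -0.016, -1.0]]
pos [496.5 284.8 501.1] jaw yaw -147.66 F [0.1 0.1 0.4] w 85.0 t 35.9 j [ 0.81  0.24  0.03  0.01 -1.35 -0.25]
px [357.  66.] z 104 c 541.2 182.9 dim 98.4 16.3 long axis -58.34
px [304.  64.] z 104 c 577.3 204.7 dim 98.4 17.7 long axis -58.58
[304 185  10  30 246] [519.3 289.6 137.5]
[345 186   9  30 242] [491.6 273.2 137.1]
expected grip pt [505.82  279.168 130.412] mid [505.42041884 281.37905947 137.31417077]
```

View pics/w24c.png

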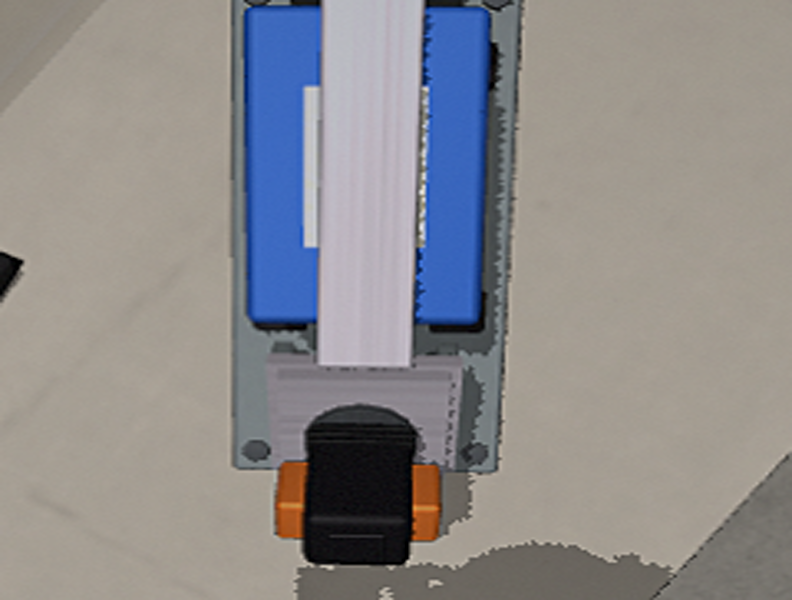

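Run:
```python
from h import *
n=np.array([-.265,.424,.866])
for nm,fl,tb in [('wrist22',[(u,v) for u in range(310,348,3) for v in (246,248,250)],[(u,v) for u in list(range(275,290,3))+list(range(375,388,3)) for v in range(235,250,3)]),('wrist23',[(u,v) for u in range(322,342,2) for v in (84,86,88)],[(u,v) for u in list(range(298,305))+list(range(358,364)) for v in range(75,100,4)])]:
    p,im,d=load(nm); P=cloud(p,d)
    a=np.array([P[v,u] for u,v in fl])@n; b=np.array([P[v,u] for u,v in tb])@n
    print(nm,'flange-tab',np.median(a)-np.median(b),a.std(),b.std())
```

```text
wrist22 flange-tab 4.464462793607055 0.5586132406008523 0.4376680456743589
wrist23 flange-tab 5.002072741647467 0.6742073891921154 24.79544681824003
```

Run:
```python
from h import *
where(); print(arm.job_done())
```

```text
R [[0.535, -0.845, 0.019], [-0.845, -0.535, -0.0], [0.01, -0.016, -1.0]]
pos [496.5 284.8 501.1] jaw yaw -147.66 F [0.1 0.1 0.4] w 85.0 t 35.9 j [ 0.81  0.24  0.03  0.01 -1.35 -0.25]
the job is handed in; nothing more can be done
None
```

The job is done and handed in at 35.9 s. I set the case on the stack without dropping it and swung the bar shut. The pin went through the tab and plate with both buttons squeezed, and then I let it go. The moves cannot tilt the tool, so I leaned the pin about 27° in the grip against the rim of its own block hole. Pressing it home brought it to about 29°, against the hole's 30°.

**Last checks**
- **Case:** its centre lay within about 0.5 mm of the second case and its angle within about 0.3°. These come from two separate wrist pictures, taken before the bar was shut. Later pictures show the edges flush.
- **Bar:** the pictures show it level, with the tab lying on the lock plate. One depth reading just after I released it drifted from about 115 to 118 mm along its length, against 114.5 mm nominal. I put that down to a slight tool tilt and did not measure it again.
- **Pin:** both orange buttons are fully out. The flange's upper face read 4.5 mm above the tab, against 4 mm if fully home. A second reading gave 5.0 mm but was too noisy to trust. I could not see the balls behind the plate, and I did not pull on the pin to test the lock.
- **Contact and bystanders:** the highest force I read was about 17 N while seating the pin, and the gripper touched nothing at the end. I never went near the mug, objective or mouse, but I did not measure their positions again.

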